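# Set out the tapas boards and sauces

### The job

Get the tapas service ready: turn every tapas board over so that it lies flat with its slate face up on the marble slab, well inside the edges and not on another board, and stand every fallen sauce bottle upright, cap up, on the floor of the bottle lane beside the oil and vinegar, which must stay standing in it. Leave the soap bottle and ramekin where they are.

Things in the scene. Friction and masses are not known exactly. Their poses are not given: they have to be found in the camera images.
- slab: white marble serving slab lying fixed on the worktop, 300 (x) x 480 (y) x 10 mm thick. Origin: centre of its underside; the top face is 10 mm above it. The tapas boards lie side by side along its y
- lane: straight shallow aluminium tray (the bottle lane), fixed, 104 (x) x 460 (y) mm outside, walls 6 mm thick and 18 mm tall, floor 6 mm thick, so the inside is 92 x 448 mm. Origin: centre of its underside; y runs along the lane
- board1: tapas board, 130 (x) x 62 (y) x 22 mm (z), pale wood, about 0.16 kg. One face (its +z) has a dark slate inlay, the other (-z) is plain wood with two cork strips. Origin: centre of the board. It starts slate face down on the slab. May be absent (None)
- board2: tapas board, 130 (x) x 62 (y) x 22 mm (z), pale wood, about 0.16 kg. One face (its +z) has a dark slate inlay, the other (-z) is plain wood with two cork strips. Origin: centre of the board. It starts slate face down on the slab. May be absent (None)
- board3: tapas board, 130 (x) x 62 (y) x 22 mm (z), pale wood, about 0.16 kg. One face (its +z) has a dark slate inlay, the other (-z) is plain wood with two cork strips. Origin: centre of the board. It starts slate face down on the slab. May be absent (None)
- sauce1: square sauce bottle with red body and white cap: square body 50 x 50 mm, 92 mm tall, shoulder to 104 mm, round cap 26 mm wide to 134 mm total height. Origin: centre of the underside; z points from the underside to the cap. It lies on its side on the worktop at the start. May be absent (None)
- sauce2: square sauce bottle with yellow body and white cap: square body 50 x 50 mm, 92 mm tall, shoulder to 104 mm, round cap 26 mm wide to 134 mm total height. Origin: centre of the underside; z points from the underside to the cap. It lies on its side on the worktop at the start. May be absent (None)
- oil: square sauce bottle with green glass body and black cap: square body 50 x 50 mm, 92 mm tall, shoulder to 104 mm, round cap 26 mm wide to 134 mm total height. Origin: centre of the underside; z points from the underside to the cap. It stands in the lane already
- vinegar: square sauce bottle with amber glass body and black cap: square body 50 x 50 mm, 92 mm tall, shoulder to 104 mm, round cap 26 mm wide to 134 mm total height. Origin: centre of the underside; z points from the underside to the cap. It stands in the lane already
- soap: green soap bottle, 66 mm wide, 170 mm tall, origin under its centre; a bystander
- ramekin: small white ramekin, 68 mm wide, 35 mm tall, origin under its centre; a bystander
Not all that is in view belongs to the job. Of the things that look like the sauce1, the middle-sized one is meant.

How it is judged:
By the outcome, as a careful person would: the job done as asked, in the order asked, and still so for the second after the job is handed in, with the robot touching nothing.
Of board1, board2, board3, sauce1, sauce2 only 4 to 5 are there at a start; the rules pass over those that are not, and their reading is None.
At some moment in a run one of board1, board2, board3 may be knocked a few centimetres aside while the robot is not near it.
Once in a run the grip may slacken for a moment while it holds something.
It also fails if it takes over 210 s, if anything falls off the work surface, if the arm or the gripper's body presses on something with over 40 N, if the wrist force passes 120 N, or if a joint passes its speed limit or range.

### The arm

A 7-joint arm with a two-finger parallel gripper is mounted at the origin on the work surface. World frame = base frame: x ahead of the robot, y to its left, z up, the work surface at z = 0. Lengths are in m, angles in rad, forces in N, time in s.
With the tool pointing down it reaches from about 0.35 to 0.775 m from the base axis. Payload 3.1 kg.
Tool frame: the origin (TCP) lies on the centre line of the jaws, within the pads' length; the fingertips stand 22 mm ahead of it and the grasp point (between the pads) lies 3 mm ahead of it; z points along the fingers, y is the line along which they close (so a half turn about z gives the same grasp; the last joint's range is limited). The gripper opens to 85 mm and grips with 20 to 120 N. Pads are 22 mm wide; open, the fingers measure 114 mm over their backs; the gripper's body (76 mm by 85 mm) begins 54 mm behind the grasp point. The pads swing forward as they close: fully open they stand 13 mm farther back than shut.
Start: joints at [-1.298, 0.311, 0.014, 1.512, -0.004, 1.319, -0.027], TCP at [0.17, 0.523, 0.216] pointing down, gripper open.
Joint ranges: [-2.7, 2.7], [-0.3, 1.91], [-1.27, 1.3], [0.12, 2.57], [-1.44, 4.58], [0.2, 2.03], [-3.05, 3.05]. Speed limits (rad/s): [2.79, 2.79, 3.14, 3.14, 3.14, 3.14, 3.14].

### API

Orientations are given as [roll, pitch, yaw] about the fixed x, y, z axes, in that order (R = Rz(yaw) Ry(pitch) Rx(roll)).
In Python, from station import bot gives the robot as it stands.
- The arm moves only by the tool play_rows, never from a script. Its argument "series" is one flat list of numbers, 5 for each row, row after row: the opening, from 0 (shut) to 1 (fully open), then the shift along the tool's x, y, z as a fraction of full scale, then the turn about the tool's z as a fraction of full scale. A call has 1 to 8 rows; each row shifts and turns the commanded pose from where the row before left it, along the tool's axes as they then stand; what a row does not reach is not made up. Full scale, the value 1, is 0.4 m for a shift and 1.5 rad for a turn. A row lasts 1/10 s, in which the tool goes at most 50 mm and 8.59 degrees, less where a joint would pass 70% of its speed; a pose out of reach is approached as far as the arm can. A call with a number of a shift or a turn outside -1 to 1 is refused whole. A call with a gripper value outside its range is refused whole. The fingers move at their own pace and stop on an object; "grip_force" is the grip in N (left out, the last holds). Time passes only in rows, so rows that do not move let the fingers close. It gives the time, the measured TCP pose, the force, the opening and the grip force at its end, in the units of the state.
- bot.observe(): the state, without advancing time (a new reading comes with each control period).
- bot.grab_frame(name): name is "scene" or "side" or "wrist"; returns a dict with "color" (480x640x3 uint8, blue, green, red), "intrinsics" (3x3 intrinsics, pixels), "rvec" (rotation vector, rad) and "tvec" (3), from world to camera coordinates, as OpenCV has them; the wrist camera has in their place "mount" (4x4, takes a point from camera to tool coordinates, whose origin is the TCP and whose axes are the flange's). Camera axes: x right, y down, z forward; pixel columns grow to the right and rows downward; lengths in m; the calibration is good to about 2 mm. A picture is of the moment at which its call begins: read the wrist's pose just before it. There is no depth.
- bot.finish_job(): hands the job in; it is judged then, once.
The state is a dict: "clock": time; "q": joint angles; "joint_velocities": joint speeds; "joint_torque": joint torques, N m; "ee_pos": TCP position; "tool_rot": TCP orientation; "ft_force": force on the tool from outside, world axes, zero at the start; "moment": the same for the moment, N m; "opening": opening from 0.0 (shut) to 1.0 (fully open); "grasp_force": force on a finger pad.
Only numpy, scipy, OpenCV 4.12 (cv2) and the standard library are available. Lean on these libraries where they do the work, as an engineer would, in place of code of your own. Each camera call takes 0.05 s, during which the arm holds its last target. There are 200 camera calls.

## Working session

There is one attempt and no reset: what is moved stays moved. The work goes in short steps, Python scripts to look and compute and a tool call to move; the robot and the scene stay as the last step left them, time stands still between calls to the robot, and variables do not carry over. Pictures are saved under pics/ and viewed, at most 14 in all, crops included, and the job is handed in when it is done.

Besides the shell and the picture viewer there is one more tool, called after "Call:" by a JSON object that holds its "fn" and its "kwargs". play_rows: Moves the arm, as the interface text tells. Shift numbers are shares of 0.4 m and turn numbers shares of 1.5 rad, none past 1 either way. Its arguments: {"type":"object","properties":{"series":{"type":"array"},"grip_force":{"type":"number"}},"required":["series"]}

```bash
mkdir -p pics
cat > h.py <<'E'
import numpy as np, cv2, sys
from station import bot
def ray(f,u,v,R=None,t=None):
    K=f["intrinsics"]; d=np.linalg.inv(K)@np.array([u,v,1.])
    Rw=cv2.Rodrigues(np.array(f["rvec"],float))[0]; t=np.array(f["tvec"],float).reshape(3)
    return -Rw.T@t, Rw.T@d
def onplane(f,u,v,z):
    o,d=ray(f,u,v); return o+d*(z-o[2])/d[2]
def proj(f,p):
    return cv2.projectPoints(np.array([p],float).reshape(-1,1,3),np.array(f["rvec"],float),np.array(f["tvec"],float),np.array(f["intrinsics"],float),None)[0].reshape(-1,2)
E
python3 - <<'E'
from h import *
import pickle
for n in("scene","side","wrist"):
    f=bot.grab_frame(n); cv2.imwrite(f"pics/a_{n}.png",f["color"]); pickle.dump(f,open(f"a_{n}.pkl","wb"))
    if n!="wrist": print(n,ray(f,320,240))
    else: print(f["mount"],f["intrinsics"])
print(bot.observe())
E
```

```text
scene (array([ 1.33777002, -0.37560983,  0.6713722 ]), array([-0.79031701,  0.28602207, -0.5419068 ]))
side (array([1.40150668, 1.11260289, 1.08857709]), array([-0.51920618, -0.63128   , -0.57627328]))
[[ 5.32437298e-04 -9.49815330e-01 -3.12810733e-01  7.97868876e-02]
 [ 9.99999792e-01  6.19918111e-04 -1.80206533e-04  1.95272443e-03]
 [ 3.65079966e-04 -3.12810572e-01  9.49815463e-01 -1.58423250e-01]
 [ 0.00000000e+00  0.00000000e+00  0.00000000e+00  1.00000000e+00]] [[365.19640331   0.         317.13144447]
 [  0.         365.19640331 242.68617405]
 [  0.           0.           1.        ]]
{'clock': 0.15, 'q': array([-1.29770535,  0.31153681,  0.01396624,  1.5127115 , -0.00442151,
        1.31917853, -0.02720479]), 'joint_velocities': array([-1.08512423e-03, -1.33986096e-03,  6.31049147e-05, -3.28519373e-03,
       -1.54620309e-03, -1.25527352e-03, -4.73547849e-04]), 'joint_torque': array([ 1.20905570e-03, -3.80273116e+01,  1.46475211e-01, -2.30850184e+01,
        1.22161821e-02,  9.62360704e-03,  3.25785798e-07]), 'ee_pos': array([0.17007278, 0.52242924, 0.21506419]), 'tool_rot': array([-3.13978998e+00,  4.95956093e-05,  2.82689433e+00]), 'ft_force': array([-0.03104045, -0.39649354, -1.24438106]), 'moment': array([0.02887383, 0.02418192, 0.01829413]), 'grasp_force': 0.0, 'opening': 1.000258402098478}
```

View pics/a_scene.png

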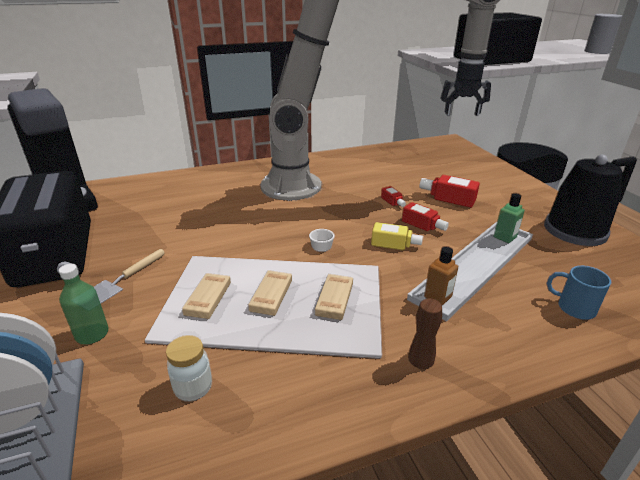

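View pics/a_side.png

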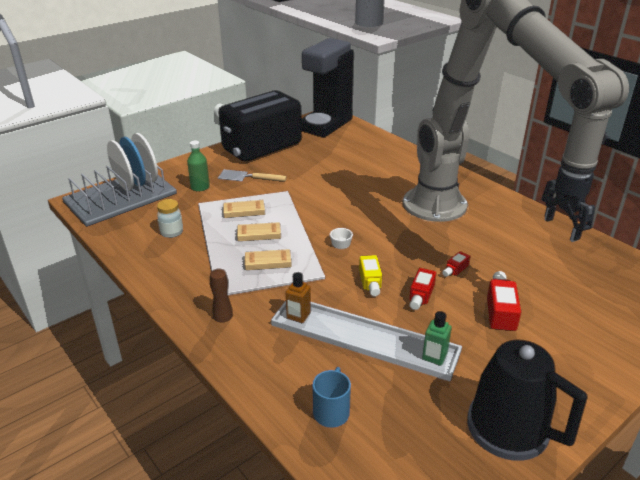

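Scene view: boards at (207,296), (271,293), (334,297); yellow bottle (392,236); red candidates: small (393,195), middle (422,216), large (456,190). The middle-sized one at (422,216) fits the description. Now I'll measure, and crop to confirm.

```bash
cat >> h.py <<'E'
def blobs(m,amin):
    m=cv2.morphologyEx(m.astype(np.uint8)*255,cv2.MORPH_CLOSE,np.ones((5,5)))
    return sorted([c for c in cv2.findContours(m,cv2.RETR_EXTERNAL,cv2.CHAIN_APPROX_NONE)[0] if cv2.contourArea(c)>amin],key=cv2.contourArea,reverse=True)
def rect(f,c,z):
    P=np.array([onplane(f,u,v,z)[:2] for u,v in c.reshape(-1,2)],np.float32)
    (cx,cy),(a,b),th=cv2.minAreaRect(P)
    if a<b: a,b,th=b,a,th+90
    return np.round([cx,cy,a,b],4), round((th+90)%180-90,1)   # centre, long, short, angle of long axis
E
python3 - <<'E'
from h import *
import pickle
ims=[]
for n in("scene","side"):
    f=pickle.load(open(f"a_{n}.pkl","rb")); im=f["color"]; h,s,v=[x.astype(int) for x in cv2.split(cv2.cvtColor(im,cv2.COLOR_BGR2HSV))]
    print(n)
    m=(s<40)&(v>150)
    # slab
    for c in blobs(m,5000)[:3]: print(" white",rect(f,c,.01),cv2.boundingRect(c))
    red=((h<5)|(h>175))&(s>170)&(v>70)
    for c in blobs(red,60): print(" red",rect(f,c,.03),cv2.boundingRect(c))
    for c in blobs((h>24)&(h<34)&(s>150)&(v>90),60): print(" yel",rect(f,c,.03),cv2.boundingRect(c))
    for c in blobs((h>8)&(h<28)&(s>55)&(s<150)&(v>130),150):
        b=cv2.boundingRect(c)
        if b[2]<80 : print(" wood",rect(f,c,.032),b)
    x0,y0,w,hh=(365,165,140,95) if n=="scene" else (345,235,190,110)
    ims.append(cv2.resize(im[y0:y0+hh,x0:x0+w],(700,290 if n=="side" else 300),interpolation=cv2.INTER_CUBIC))
cv2.imwrite("pics/crop1.png",np.vstack(ims))
E
```

```text
scene
 white (array([-3.7671, -0.7105,  7.0222,  1.1827]), -2.9) (0, 0, 194, 181)
 white (array([ 0.5696, -0.2092,  0.4798,  0.301 ]), 65.3) (145, 256, 237, 100)
 white (array([-3.5677,  1.9339,  7.4457,  2.0867]), -36.0) (311, 0, 158, 152)
 red (array([0.2602, 0.4754, 0.1938, 0.1512]), -47.3) (431, 175, 48, 32)
 red (array([0.3776, 0.2807, 0.1291, 0.119 ]), 29.9) (402, 203, 38, 28)
 red (array([0.2328, 0.264 , 0.1198, 0.067 ]), -0.7) (381, 187, 22, 19)
 yel (array([0.4649, 0.1417, 0.1005, 0.0747]), 60.9) (372, 231, 39, 18)
 wood (array([1.0592, 0.2899, 0.1526, 0.0935]), -89.9) (574, 370, 66, 69)
 wood (array([ 0.4814, -0.6993,  0.168 ,  0.1167]), 12.2) (0, 290, 70, 46)
side
 white (array([ 0.4883, -1.1043,  2.1203,  1.0661]), 73.4) (0, 50, 246, 282)
 white (array([ 0.5681, -0.2033,  0.4863,  0.2984]), 65.4) (199, 191, 126, 104)
 white (array([-0.1858, -2.897 ,  1.3359,  1.0492]), -16.6) (0, 0, 218, 47)
 red (array([0.2643, 0.4705, 0.1972, 0.0794]), 41.6) (488, 279, 33, 51)
 red (array([0.371 , 0.2875, 0.1433, 0.0548]), 31.5) (410, 268, 26, 36)
 red (array([0.2227, 0.2837, 0.1046, 0.0506]), 11.7) (447, 254, 22, 21)
 yel (array([0.4367, 0.1562, 0.1489, 0.0567]), 54.5) (360, 255, 22, 35)
 wood (array([ 0.623 , -0.0678,  0.1303,  0.0848]), -33.6) (244, 249, 47, 21)
 wood (array([ 0.5621, -0.1979,  0.129 ,  0.0877]), -33.6) (237, 223, 44, 18)
 wood (array([0.3979, 0.8804, 0.1306, 0.0341]), -0.2) (606, 412, 34, 39)
 wood (array([1.221 , 0.3101, 0.0893, 0.0439]), -39.6) (102, 459, 48, 21)
 wood (array([0.7094, 0.7189, 0.1193, 0.0538]), -78.4) (434, 440, 68, 40)
 wood (array([-0.3   , -0.0123,  0.2294,  0.0482]), -87.8) (466, 153, 50, 28)
 wood (array([ 0.3858, -0.5177,  0.2661,  0.1277]), -35.9) (209, 164, 78, 20)
 wood (array([0.7601, 0.5828, 0.0677, 0.0603]), -36.6) (382, 421, 35, 26)
 wood (array([ 1.264 , -0.2914,  0.0613,  0.0466]), 87.9) (0, 308, 20, 19)
```

View pics/crop1.png

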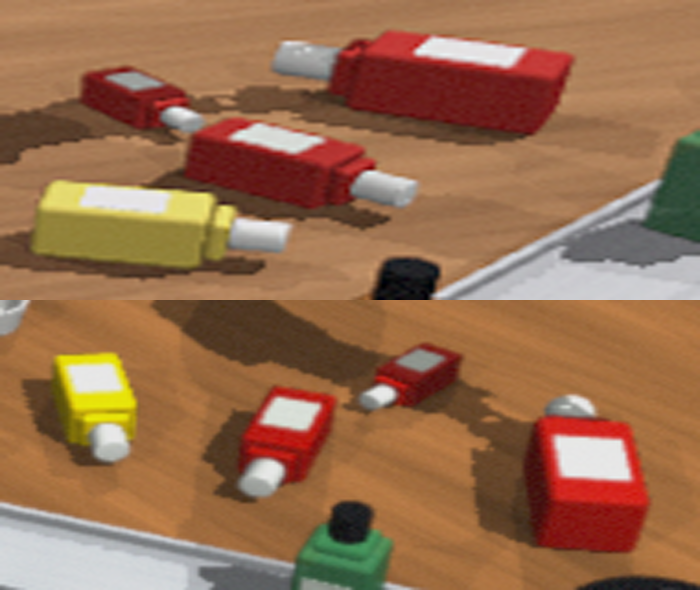

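Crop confirms it: small dark red (top-left), large red (top-right), middle-sized red between them (scene (422,216)), which is sauce1. Going to look at the boards from the wrist.

Call:
{"fn": "play_rows", "kwargs": {"series": [1, -0.085, -0.082, -0.02, 0, 1, -0.085, -0.082, -0.02, 0, 1, -0.085, -0.082, -0.02, 0, 1, -0.085, -0.082, -0.02, 0, 1, -0.085, -0.082, -0.02, 0, 1, -0.085, -0.082, -0.02, 0, 1, -0.085, -0.082, -0.02, 0, 1, -0.085, -0.082, -0.02, 0]}}

```text
clock: 0.95
ee_pos: [0.348, 0.1873, 0.2801]
tool_rot: [3.141, -0.0, 2.827]
ft_force: [0.6, 0.3, 0.3]
opening: 1.001
grasp_force: 0.0
```

Call:
{"fn": "play_rows", "kwargs": {"series": [1, -0.085, -0.082, -0.01, 0, 1, -0.085, -0.082, -0.01, 0, 1, -0.085, -0.082, -0.01, 0, 1, -0.085, -0.082, -0.01, 0, 1, -0.085, -0.082, -0.01, 0, 1, -0.085, -0.082, -0.01, 0, 1, -0.085, -0.082, -0.01, 0, 1, -0.085, -0.082, -0.01, 0.08]}}

```text
clock: 1.75
ee_pos: [0.5257, -0.1457, 0.3119]
tool_rot: [3.141, -0.0, 2.705]
ft_force: [0.6, 0.6, -0.3]
opening: 0.994
grasp_force: 0.0
```

```bash
cat >> h.py <<'E'
def wr(st,f):
    from scipy.spatial.transform import Rotation as Ro
    T=np.eye(4); T[:3,:3]=Ro.from_euler("xyz",st["tool_rot"]).as_matrix(); T[:3,3]=st["ee_pos"]
    M=np.linalg.inv(T@np.array(f["mount"])); f["rvec"]=cv2.Rodrigues(M[:3,:3])[0]; f["tvec"]=M[:3,3]; return f
def wrist():
    st=bot.observe(); return wr(st,bot.grab_frame("wrist"))
def go(p,yawdeg=None):
    st=bot.observe(); y=st["tool_rot"][2]; d=np.array(p)-st["ee_pos"]
    t=np.array([np.cos(y)*d[0]+np.sin(y)*d[1], np.sin(y)*d[0]-np.cos(y)*d[1], -d[2]])/.4
    a=0 if yawdeg is None else -((np.radians(yawdeg)-y+np.pi/2)%np.pi-np.pi/2)/1.5
    print("shift frac",t.round(3),"turn frac",round(a,3),"minrows",round(np.linalg.norm(t)/.125,1))
def stt():
    s=bot.observe(); print(round(s["clock"],2),s["ee_pos"].round(4),"yaw",round(np.degrees(s["tool_rot"][2]),1),"q",s["q"].round(2),"F",s["ft_force"].round(1),"op",round(s["opening"],3),"g",round(s["grasp_force"],1))
E
python3 - <<'E'
from h import *
stt(); f=wrist(); cv2.imwrite("pics/w1.png",f["color"])
import pickle; pickle.dump(f,open("w1.pkl","wb"))
E
```

```text
1.75 [ 0.5257 -0.1457  0.3119] yaw 155.0 q [-0.32  0.32  0.77  1.35 -0.22  1.56  1.57] F [ 0.6  0.6 -0.3] op 0.994 g 0.0
```

View pics/w1.png

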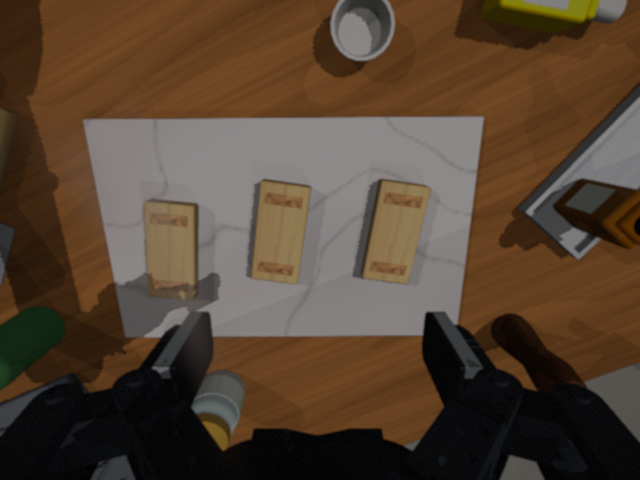

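Wrist view: three boards, wood/cork up, at (171,249), (280,232), (396,232) on the slab; ramekin (362,27), yellow bottle (550,10), amber bottle in lane (605,210).

```bash
cat >> h.py <<'E'
def boards(f,name=None):
    im=f["color"]; h,s,v=[x.astype(int) for x in cv2.split(cv2.cvtColor(im,cv2.COLOR_BGR2HSV))]
    hull=None
    m=(s<60)&(v>70)
    sl=max(blobs(m,3000),key=cv2.contourArea); sl=cv2.convexHull(sl); r=rect(f,sl,.01)
    k=np.zeros(s.shape,np.uint8); cv2.fillPoly(k,[sl],255); k=cv2.erode(k,np.ones((5,5)))
    mm=(s>65)&(v>90)&(k>0)
    print("slab",r)
    out=[]
    for c in blobs(mm,800): out.append((rect(f,c,.032),cv2.boundingRect(c))); print("board",*out[-1])
    return r,out
E
python3 - <<'E'
from h import *
import pickle; f=pickle.load(open("w1.pkl","rb")); boards(f)
E
```

```text
slab (array([ 0.5677, -0.2072,  0.4796,  0.3003]), 65.4)
board (array([ 0.5543, -0.2092,  0.1299,  0.0616]), -33.2) (251, 180, 60, 104)
board (array([ 0.6155, -0.0775,  0.13  ,  0.0606]), -33.4) (363, 180, 67, 104)
board (array([ 0.517 , -0.3463,  0.1307,  0.0611]), -31.0) (144, 200, 51, 100)
```

Run:
```python
from h import *
go([.5687,-.0467,.10],146.6)
```

```text
shift frac [0.026 0.291 0.527] turn frac 0.086 minrows 4.8
```

Call:
{"fn": "play_rows", "kwargs": {"series": [1, 0.005, 0.058, 0.105, 0, 1, 0.005, 0.058, 0.105, 0, 1, 0.005, 0.058, 0.105, 0, 1, 0.005, 0.058, 0.105, 0, 1, 0.006, 0.059, 0.107, 0, 1, 0, 0, 0, 0.086, 1, 0, 0, 0, 0], "grip_force": 20}}

```text
clock: 2.5
ee_pos: [0.5632, -0.0329, 0.0989]
tool_rot: [-3.139, -0.004, 2.581]
ft_force: [-0.4, -0.4, 0.5]
opening: 1.001
grasp_force: 0.0
```

Run:
```python
from h import *
stt();go([.5687,-.0467,.04],146.6)
```

```text
2.5 [ 0.5632 -0.0329  0.0989] yaw 147.9 q [-0.47  0.5   0.7   1.66 -0.35  1.12  1.34] F [-0.4 -0.4  0.5] op 1.001 g 0.0
shift frac [-0.03  -0.022  0.147] turn frac 0.015 minrows 1.2
```

Call:
{"fn": "play_rows", "kwargs": {"series": [1, -0.03, -0.022, 0.04, 0.015, 1, 0, 0, 0.04, 0, 1, 0, 0, 0.035, 0, 1, 0, 0, 0.03, 0, 1, 0, 0, 0, 0, 1, 0, 0, 0, 0]}}

```text
clock: 3.1
ee_pos: [0.5703, -0.0482, 0.0433]
tool_rot: [3.141, 0.0, 2.556]
ft_force: [0.7, -0.2, 0.5]
opening: 1.001
grasp_force: 0.0
```

Run:
```python
from h import *
stt();go([.5687,-.0467,.038],146.6)
f=wrist(); cv2.imwrite("pics/w2.png",f["color"])
```

```text
3.1 [ 0.5703 -0.0482  0.0433] yaw 146.5 q [-0.42  0.58  0.67  1.69 -0.42  1.01  1.38] F [ 0.7 -0.2  0.5] op 1.001 g 0.0
shift frac [0.005 0.001 0.013] turn frac -0.002 minrows 0.1
```

View pics/w2.png

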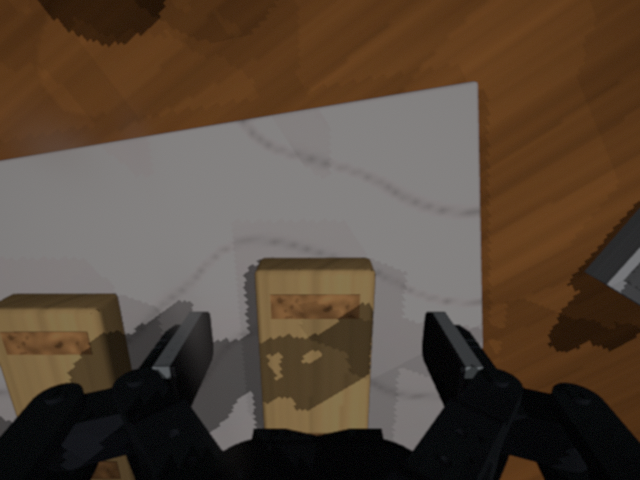

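Call:
{"fn": "play_rows", "kwargs": {"series": [1, 0.005, 0, 0.018, 0, 0, 0, 0, 0, 0, 0, 0, 0, 0, 0, 0, 0, 0, 0, 0, 0, 0, 0, 0, 0, 0, 0, 0, 0, 0, 0, 0, 0, 0, 0], "grip_force": 20}}

```text
clock: 3.85
ee_pos: [0.5685, -0.0472, 0.036]
tool_rot: [3.141, 0.0, 2.555]
ft_force: [-0.0, 0.6, 0.1]
opening: 0.008
grasp_force: 0.0
```

Call:
{"fn": "play_rows", "kwargs": {"series": [0, 0, 0, -0.06, 0, 0, 0, 0, -0.12, 0, 0, 0, 0, -0.12, 0, 0, 0, 0, -0.12, 0, 0, 0, 0, 0, 0, 0, 0, 0, 0, 0]}}

```text
clock: 4.45
ee_pos: [0.5694, -0.0475, 0.2054]
tool_rot: [3.139, 0.003, 2.555]
ft_force: [-0.8, 0.2, 0.1]
opening: 0.001
grasp_force: 0.0
```

Run:
```python
from h import *
stt()
a=bot.grab_frame("side")["color"][150:350,180:400]; b=bot.grab_frame("scene")["color"][180:380,200:420]
cv2.imwrite("pics/c2.png",cv2.resize(np.hstack([a,b]),None,fx=1.8,fy=1.8))
```

```text
4.45 [ 0.5694 -0.0475  0.2054] yaw 146.4 q [-0.47  0.42  0.75  1.49 -0.29  1.34  1.29] F [-0.8  0.2  0.1] op 0.001 g 0.0
```

View pics/c2.png

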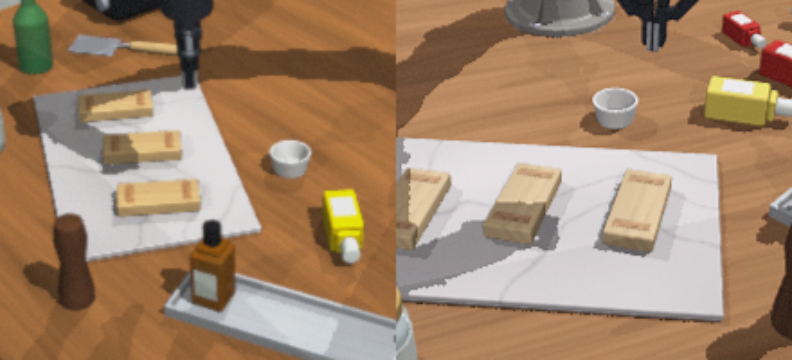

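The gripper shut on nothing (tips at (655,35) in the crop's right half) and boards are still flat. Remeasuring.

Call:
{"fn": "play_rows", "kwargs": {"series": [1, 0, 0, -0.12, 0, 1, 0, 0, -0.1, 0, 1, 0, -0.1, 0, 0, 1, 0, -0.1, 0, 0, 1, 0, 0, 0, 0, 1, 0, 0, 0, 0]}}

```text
clock: 5.15
ee_pos: [0.523, -0.1144, 0.2905]
tool_rot: [-3.141, -0.003, 2.552]
ft_force: [-0.2, 0.2, -0.9]
opening: 0.991
grasp_force: 0.0
```

Run:
```python
from h import *
stt(); f=wrist(); boards(f)
```

```text
5.15 [ 0.523  -0.1144  0.2905] yaw 146.2 q [-0.41  0.31  0.8   1.43 -0.22  1.5   1.37] F [-0.2  0.2 -0.9] op 0.991 g 0.0
slab (array([ 0.5676, -0.2071,  0.4798,  0.3004]), 65.4)
board (array([ 0.6155, -0.0773,  0.1297,  0.0605]), -33.3) (358, 189, 55, 104)
board (array([ 0.5542, -0.2084,  0.1288,  0.0625]), -33.3) (237, 208, 56, 100)
board (array([ 0.506 , -0.3366,  0.1056,  0.0666]), -31.4) (127, 242, 61, 79)
```

Run:
```python
from h import *
import pickle
f=pickle.load(open("a_scene.pkl","rb")); g=pickle.load(open("a_side.pkl","rb"))
for p in ([.5694,-.0475,.2054],[.5694,-.0475,.1834]): print(proj(f,p),proj(g,p))
for p in ([.6155,-.0773,.032],[.5612,-.0418,.032]): print(proj(f,p),proj(g,p))
w=pickle.load(open("w1.pkl","rb"))
print(proj(w,[.5257,-.1457,.31]))
```

```text
[[342.06791507 211.93332697]] [[284.77347185 203.15034194]]
[[341.75612695 220.7967912 ]] [[285.04851216 210.07690293]]
[[335.16389582 290.76911218]] [[267.48024722 256.47220638]]
[[340.74316083 273.833683  ]] [[290.35313056 254.93116805]]
[[313.02154208 295.93882291]]
```

Board untouched, yet the pads closed: both pictures put the tips ~35 mm higher than the nominal tip offset (wrist: tip corner at (210,312) → 29 mm behind the TCP when open). I'll descend accordingly, watching the force.

Run:
```python
from h import *
stt();go([.5680,-.046,.06],146.7)
```

```text
5.2 [ 0.5238 -0.1128  0.2904] yaw 146.4 q [-0.41  0.31  0.8   1.42 -0.22  1.5   1.37] F [ 0.4  0.7 -0. ] op 0.999 g 0.0
shift frac [0.    0.2   0.576] turn frac -0.003 minrows 4.9
```

Call:
{"fn": "play_rows", "kwargs": {"series": [1, 0, 0.05, 0.1, 0, 1, 0, 0.05, 0.1, 0, 1, 0, 0.05, 0.1, 0, 1, 0, 0.05, 0.1, 0, 1, 0, 0, 0.1, 0, 1, 0, 0, 0.076, 0, 1, 0, 0, 0.04, 0, 1, 0, 0, 0.04, 0]}}

```text
clock: 6.0
ee_pos: [0.5673, -0.0447, 0.0262]
tool_rot: [-3.14, -0.004, 2.558]
ft_force: [0.3, -0.5, 0.9]
opening: 0.996
grasp_force: 0.0
```

Call:
{"fn": "play_rows", "kwargs": {"series": [1, 0, 0, 0.025, 0, 1, 0, 0, 0.025, 0, 1, 0, 0, 0.015, 0, 1, 0, 0, 0, 0]}}

```text
clock: 6.4
ee_pos: [0.568, -0.0468, 0.0027]
tool_rot: [-3.141, -0.001, 2.556]
ft_force: [-0.3, -0.1, -1.4]
opening: 1.001
grasp_force: 0.0
```

Run:
```python
from h import *
stt();go([.5680,-.046,-.004],146.7)
a=bot.grab_frame("side")["color"][150:350,180:400]; b=bot.grab_frame("scene")["color"][180:380,200:420]
cv2.imwrite("pics/c3.png",cv2.resize(np.hstack([a,b]),None,fx=1.8,fy=1.8))
```

```text
6.4 [ 0.568  -0.0468  0.0027] yaw 146.4 q [-0.4   0.63  0.64  1.73 -0.46  0.93  1.41] F [-0.3 -0.1 -1.4] op 1.001 g 0.0
shift frac [0.001 0.002 0.017] turn frac -0.003 minrows 0.1
```

View pics/c3.png

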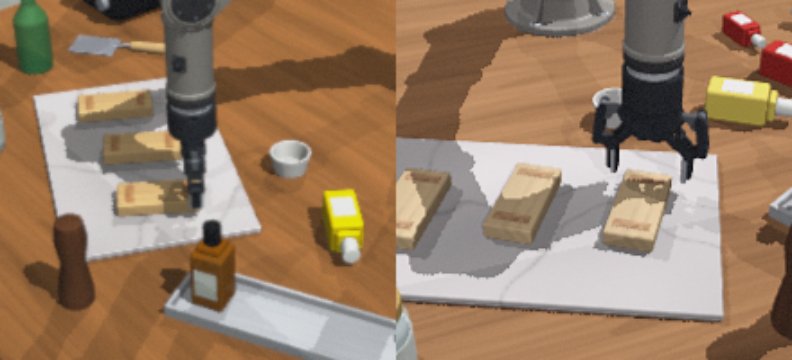

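Tips straddle the near end at about board-top height (left finger (612,170), right (687,178)). Lower 10 mm and close.

Call:
{"fn": "play_rows", "kwargs": {"series": [1, 0.002, 0, 0.013, 0, 1, 0, 0, 0.012, 0, 0, 0, 0, 0, 0, 0, 0, 0, 0, 0, 0, 0, 0, 0, 0, 0, 0, 0, 0, 0], "grip_force": 20}}

```text
clock: 7.1
ee_pos: [0.5678, -0.0468, -0.0065]
tool_rot: [-3.142, 0.0, 2.555]
ft_force: [0.1, -0.2, -0.9]
opening: 0.724
grasp_force: 22.6
```

Call:
{"fn": "play_rows", "kwargs": {"series": [0, 0, 0, -0.12, 0, 0, 0, 0, -0.12, 0, 0, 0, 0, -0.12, 0, 0, 0, 0, 0, 0, 0, 0, 0, 0, 0, 0, 0, 0, 0, 0]}}

```text
clock: 7.7
ee_pos: [0.5662, -0.0461, 0.1358]
tool_rot: [-3.14, -0.004, 2.555]
ft_force: [0.9, 0.4, -1.8]
opening: 0.724
grasp_force: 23.4
```

Run:
```python
from h import *
stt()
a=bot.grab_frame("side")["color"][150:350,180:400]; b=bot.grab_frame("scene")["color"][180:380,200:420]
cv2.imwrite("pics/c4.png",cv2.resize(np.hstack([a,b]),None,fx=1.8,fy=1.8))
```

```text
7.7 [ 0.5662 -0.0461  0.1358] yaw 146.4 q [-0.46  0.48  0.73  1.6  -0.34  1.2   1.32] F [ 0.9  0.4 -1.8] op 0.724 g 23.4
```

View pics/c4.png

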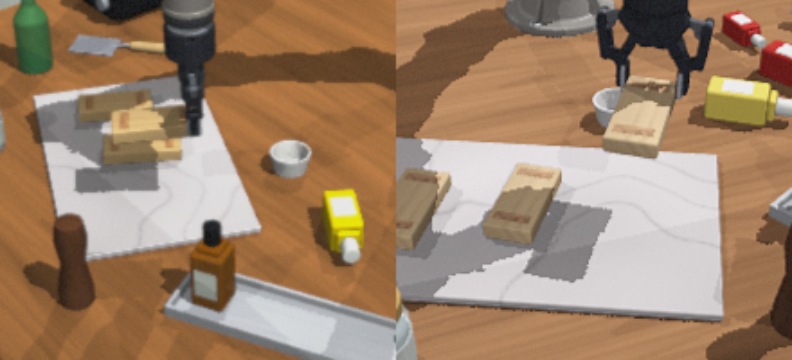

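Board is held level: pad friction stops it swinging. Put it back and regrip with a much smaller contact patch so gravity can swing it.

Call:
{"fn": "play_rows", "kwargs": {"series": [0, 0, 0, 0.12, 0, 0, 0, 0, 0.12, 0, 0, 0, 0, 0.08, 0, 0, 0, 0, 0.033, 0, 0, 0, 0, 0, 0, 1, 0, 0, 0, 0, 1, 0, 0, 0, 0, 1, 0.033, 0, -0.02, 0]}}

```text
clock: 8.6
ee_pos: [0.5579, -0.0408, 0.005]
tool_rot: [-3.141, 0.003, 2.554]
ft_force: [-0.6, -0.1, -0.2]
opening: 1.002
grasp_force: 0.0
```

Call:
{"fn": "play_rows", "kwargs": {"series": [1, 0, 0, 0, 0, 0, 0, 0, 0, 0, 0, 0, 0, 0, 0, 0, 0, 0, 0, 0, 0, 0, 0, 0, 0, 0, 0, 0, 0, 0]}}

```text
clock: 9.2
ee_pos: [0.5571, -0.0392, 0.0051]
tool_rot: [3.141, -0.0, 2.555]
ft_force: [-2.4, 1.3, 5.6]
opening: 0.708
grasp_force: 20.5
```

Call:
{"fn": "play_rows", "kwargs": {"series": [0, 0, 0, -0.12, 0, 0, 0, 0, -0.12, 0, 0, 0, 0, -0.12, 0, 0, 0, 0, -0.02, 0, 0, 0, 0, 0, 0, 0, 0, 0, 0, 0]}}

```text
clock: 9.8
ee_pos: [0.5552, -0.0389, 0.1545]
tool_rot: [-3.14, -0.004, 2.555]
ft_force: [-0.4, 0.7, -2.5]
opening: 0.703
grasp_force: 23.2
```

Run:
```python
from h import *
stt()
a=bot.grab_frame("side")["color"][150:350,180:400]; b=bot.grab_frame("scene")["color"][180:380,200:420]
cv2.imwrite("pics/c5.png",cv2.resize(np.hstack([a,b]),None,fx=1.8,fy=1.8))
```

```text
9.8 [ 0.5552 -0.0389  0.1545] yaw 146.4 q [-0.5   0.44  0.75  1.61 -0.31  1.22  1.3 ] F [-0.4  0.7 -2.5] op 0.703 g 23.2
```

View pics/c5.png

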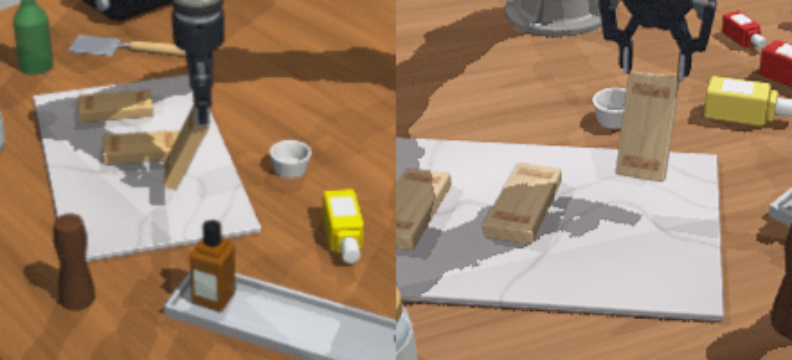

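The board swung down (cork side outward, bottom end at (180,188)/(640,178)). Now set the lower end on the slab nearer the robot and tip it over outward.

Call:
{"fn": "play_rows", "kwargs": {"series": [0, 0.05, 0, 0, 0, 0, 0.05, 0, 0.03, 0, 0, 0, 0, 0.04, 0, 0, 0, 0, 0.03, 0, 0, 0, 0, 0.02, 0, 0, 0, 0, 0, 0]}}

```text
clock: 10.5
ee_pos: [0.5222, -0.0173, 0.1081]
tool_rot: [-3.14, -0.004, 2.555]
ft_force: [-3.1, 0.7, 6.1]
opening: 0.702
grasp_force: 28.8
```

```bash
cat >> h.py <<'E'
def two(name):
    a=bot.grab_frame("side")["color"][150:350,180:400]; b=bot.grab_frame("scene")["color"][180:380,200:420]
    cv2.imwrite(f"pics/{name}.png",cv2.resize(np.hstack([a,b]),None,fx=1.8,fy=1.8))
E
python3 - <<'E'
from h import *
stt(); two("c6")
E
```

```text
10.5 [ 0.5222 -0.0173  0.1081] yaw 146.4 q [-0.56  0.41  0.74  1.76 -0.31  1.09  1.27] F [-3.1  0.7  6.1] op 0.702 g 28.8
```

View pics/c6.png

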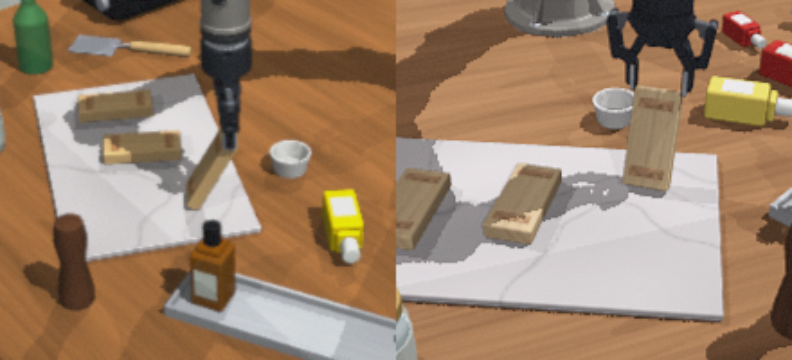

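Lower end rests on slab around (650,188)/(190,205) in the crop, 6 N. Rolling it over in an arc.

Call:
{"fn": "play_rows", "kwargs": {"series": [0, -0.041, 0, -0.007, 0, 0, -0.041, 0, -0.006, 0, 0, -0.036, 0, 0.002, 0, 0, -0.036, 0, 0.003, 0, 0, -0.055, 0, 0.008, 0, 0, -0.054, 0, 0.01, 0, 0, 0, 0, 0, 0]}}

```text
clock: 11.3
ee_pos: [0.6161, -0.0803, 0.1068]
tool_rot: [3.141, 0.01, 2.552]
ft_force: [1.7, -1.4, 9.5]
opening: 0.708
grasp_force: 45.2
```

Run:
```python
from h import *
stt(); two("c7")
```

```text
11.3 [ 0.6161 -0.0803  0.1068] yaw 146.2 q [-0.36  0.6   0.71  1.49 -0.4   1.19  1.39] F [ 1.7 -1.4  9.5] op 0.708 g 45.2
```

View pics/c7.png

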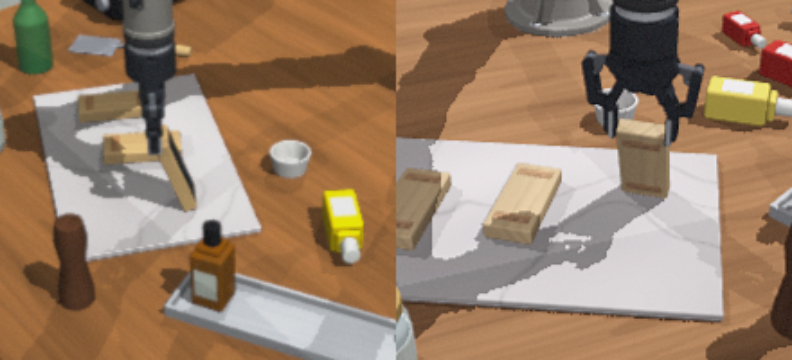

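Board is now past vertical (top at (155,150), base (190,205)). Continue down and release.

Call:
{"fn": "play_rows", "kwargs": {"series": [0, -0.05, 0, 0.024, 0, 0, -0.048, 0, 0.028, 0, 0, -0.03, 0, 0.03, 0, 0, -0.028, 0, 0.032, 0, 0, -0.02, 0, 0.036, 0, 0, -0.02, 0, 0.036, 0, 0, -0.012, 0, 0.036, 0, 0, -0.006, 0, 0.03, 0]}}

```text
clock: 12.2
ee_pos: [0.6817, -0.1228, 0.0013]
tool_rot: [-3.141, -0.002, 2.555]
ft_force: [0.8, -1.2, 2.1]
opening: 0.701
grasp_force: 44.3
```

Call:
{"fn": "play_rows", "kwargs": {"series": [0, 0, 0, 0.015, 0, 0, 0, 0, 0, 0]}}

```text
clock: 12.4
ee_pos: [0.6806, -0.1218, -0.0044]
tool_rot: [-3.14, -0.004, 2.556]
ft_force: [-0.3, 0.3, 2.2]
opening: 0.705
grasp_force: 42.5
```

Call:
{"fn": "play_rows", "kwargs": {"series": [1, 0, 0, 0, 0, 1, 0, 0, 0, 0, 1, 0, 0, 0, 0, 1, 0, 0, -0.1, 0, 1, 0, 0, -0.12, 0, 1, 0, 0, -0.12, 0, 1, 0.1, 0, -0.12, 0, 1, 0.1, -0.1, -0.12, 0]}}

```text
clock: 13.2
ee_pos: [0.6206, -0.1077, 0.2067]
tool_rot: [3.137, 0.002, 2.563]
ft_force: [1.0, 1.0, 0.8]
opening: 0.999
grasp_force: 0.0
```

Call:
{"fn": "play_rows", "kwargs": {"series": [1, 0.1, -0.1, -0.1, 0, 1, 0, -0.1, 0, 0, 1, 0, -0.1, 0, 0, 1, 0, 0, 0, 0, 1, 0, 0, 0, 0]}}

```text
clock: 13.7
ee_pos: [0.5334, -0.1885, 0.234]
tool_rot: [3.14, 0.001, 2.552]
ft_force: [0.6, 0.5, -0.6]
opening: 1.001
grasp_force: 0.0
```

Run:
```python
from h import *
stt(); f=wrist(); cv2.imwrite("pics/w3.png",f["color"]); boards(f)
im=f["color"]
k=cv2.cvtColor(im,cv2.COLOR_BGR2HSV)[...,2]<60
for c in blobs(k,300): print("dark",rect(f,c,.032),cv2.boundingRect(c))
```

```text
13.7 [ 0.5334 -0.1885  0.234 ] yaw 146.2 q [-0.24  0.4   0.79  1.46 -0.29  1.4   1.54] F [ 0.6  0.5 -0.6] op 1.001 g 0.0
slab (array([ 0.5677, -0.2072,  0.4794,  0.3   ]), 65.5)
board (array([ 0.6202, -0.0803,  0.1289,  0.06  ]), -32.9) (417, 153, 71, 124)
board (array([ 0.5549, -0.2092,  0.1288,  0.0606]), -33.3) (278, 171, 62, 121)
board (array([ 0.5099, -0.342 ,  0.112 ,  0.0612]), -30.7) (145, 215, 73, 100)
dark (array([ 0.6157, -0.2354,  0.8446,  0.5461]), 56.2) (0, 0, 640, 480)
dark (array([ 0.8156, -0.0151,  0.141 ,  0.0917]), 61.9) (517, 289, 123, 77)
dark (array([ 0.6214, -0.0805,  0.1106,  0.0445]), -32.8) (426, 164, 54, 106)
dark (array([0.6561, 0.0712, 0.0959, 0.0593]), -18.3) (578, 104, 62, 106)
dark (array([ 0.4127, -0.0663,  0.0579,  0.0218]), 56.3) (321, 0, 69, 30)
dark (array([ 0.6007, -0.1082,  0.1252,  0.0051]), -33.0) (412, 154, 13, 121)
```

View pics/w3.png

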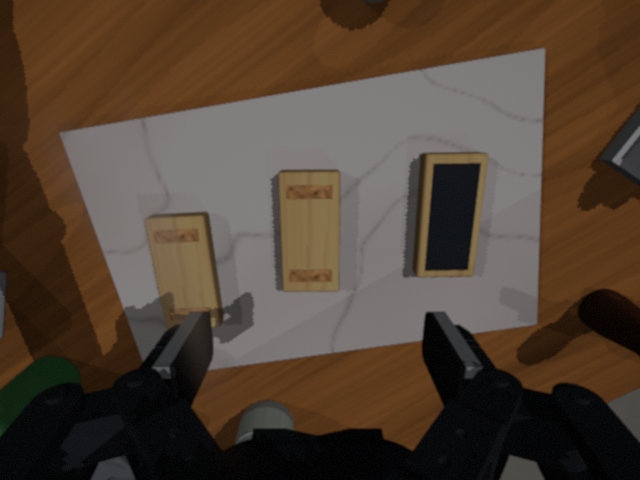

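Board 3 now lies slate up at (453,218), well inside the slab. Repeat for the middle board (310,230).

Run:
```python
from h import *
go([.4962,-.1708,.06],146.6)
```

```text
shift frac [ 0.102 -0.02   0.434] turn frac -0.002 minrows 3.6
```

Call:
{"fn": "play_rows", "kwargs": {"series": [1, 0.05, -0.01, 0.1, 0, 1, 0.052, -0.01, 0.1, 0, 1, 0, 0, 0.1, 0, 1, 0, 0, 0.08, 0, 1, 0, 0, 0.054, 0, 1, 0, 0, 0.04, 0, 1, 0, 0, 0, 0, 1, 0, 0, 0, 0], "grip_force": 20}}

```text
clock: 14.55
ee_pos: [0.4965, -0.1705, 0.0435]
tool_rot: [3.142, -0.0, 2.558]
ft_force: [-1.0, -0.5, 0.5]
opening: 1.003
grasp_force: 0.0
```

Run:
```python
from h import *
stt();go([.4962,-.1708,.0051],146.6)
```

```text
14.55 [ 0.4965 -0.1705  0.0435] yaw 146.5 q [-0.23  0.5   0.71  1.83 -0.39  0.96  1.64] F [-1.  -0.5  0.5] op 1.003 g 0.0
shift frac [ 0.    -0.001  0.096] turn frac -0.001 minrows 0.8
```

Call:
{"fn": "play_rows", "kwargs": {"series": [1, 0, 0, 0.04, 0, 1, 0, 0, 0.04, 0, 1, 0, 0, 0.016, 0, 1, 0, 0, 0, 0, 0, 0, 0, 0, 0, 0, 0, 0, 0, 0, 0, 0, 0, 0, 0, 0, 0, 0, 0, 0]}}

```text
clock: 15.35
ee_pos: [0.4967, -0.172, 0.0065]
tool_rot: [3.141, 0.002, 2.555]
ft_force: [-0.7, -0.0, 5.0]
opening: 0.707
grasp_force: 16.1
```

Call:
{"fn": "play_rows", "kwargs": {"series": [0, 0, 0, 0, 0, 0, 0, 0, -0.12, 0, 0, 0, 0, -0.12, 0, 0, 0, 0, -0.12, 0, 0, 0, 0, -0.02, 0, 0, 0, 0, 0, 0, 0, 0, 0, 0, 0]}}

```text
clock: 16.05
ee_pos: [0.4946, -0.1707, 0.1554]
tool_rot: [-3.141, -0.003, 2.556]
ft_force: [-0.4, 0.8, -3.8]
opening: 0.694
grasp_force: 24.7
```

```bash
cat >> h.py <<'E'
def held():   # wrist view: wood pixels between the pads, row extent
    f=wrist(); h,s,v=[x.astype(int) for x in cv2.split(cv2.cvtColor(f["color"],cv2.COLOR_BGR2HSV))]
    m=(h>8)&(h<28)&(s>65)&(s<170)&(v>60); m[:,:215]=0; m[:,425:]=0
    for c in blobs(m,400): print("wood",cv2.boundingRect(c),cv2.contourArea(c))
    return f
E
python3 - <<'E'
from h import *
stt(); f=held(); cv2.imwrite("pics/x.png",f["color"]); two("c8")
E
```

```text
16.05 [ 0.4946 -0.1707  0.1554] yaw 146.4 q [-0.3   0.37  0.79  1.7  -0.28  1.19  1.54] F [-0.4  0.8 -3.8] op 0.694 g 24.7
wood (246, 247, 145, 89) 7287.0
wood (215, 31, 210, 123) 5978.5
```

Call:
{"fn": "play_rows", "kwargs": {"series": [0, 0.05, 0, 0, 0, 0, 0.05, 0, 0.03, 0, 0, 0, 0, 0.04, 0, 0, 0, 0, 0.03, 0, 0, 0, 0, 0.015, 0, 0, 0, 0, 0, 0]}}

```text
clock: 16.8
ee_pos: [0.4669, -0.155, 0.1169]
tool_rot: [3.141, 0.012, 2.553]
ft_force: [-5.8, -1.2, 29.4]
opening: 0.687
grasp_force: 67.4
```

Run:
```python
from h import *
stt(); held(); f=bot.grab_frame("side"); h,s,v=[x.astype(int) for x in cv2.split(cv2.cvtColor(f["color"],cv2.COLOR_BGR2HSV))]
m=(h>8)&(h<28)&(s>40)&(s<150)&(v>75); k=np.zeros_like(m); 
sl=proj(f,[[*(np.array([.5677,-.2072])+a*.16*np.array([.909,-.416])+b*.245*np.array([.416,.909])),z] for a,b,z in((-1,-1,.01),(-1,1,.01),(1,1,.01),(1,-1,.01))])
kk=np.zeros(s.shape,np.uint8); cv2.fillPoly(kk,[sl.astype(int)],255)
for c in blobs(m&(kk>0),100): print(cv2.boundingRect(c),cv2.contourArea(c),cv2.minAreaRect(c))
print(proj(f,[.4613-.0,-.149,.135]))
```

```text
16.8 [ 0.4669 -0.155   0.1169] yaw 146.3 q [-0.35  0.33  0.79  1.85 -0.27  1.06  1.52] F [-5.8 -1.2 29.4] op 0.687 g 67.4
wood (215, 0, 210, 198) 28363.5
wood (245, 239, 146, 99) 8058.5
(197, 189, 93, 106) 1079.5 ((226.67298889160156, 223.00071716308594), (71.56098175048828, 124.00145721435547), 33.146995544433594)
(242, 249, 48, 22) 793.0 ((265.4292297363281, 259.4380798339844), (18.49228286743164, 47.095455169677734), 86.18592071533203)
(285, 202, 41, 76) 322.0 ((299.83282470703125, 242.45115661621094), (83.05784606933594, 22.518627166748047), 67.61986541748047)
[[294.31070128 197.117067  ]]
```

Call:
{"fn": "play_rows", "kwargs": {"series": [0, 0, 0, -0.04, 0, 0, -0.045, 0, 0, 0, 0, -0.045, 0, 0, 0, 0, 0, 0, 0, 0, 0, 0, 0, 0, 0]}}

```text
clock: 17.4
ee_pos: [0.4914, -0.1695, 0.126]
tool_rot: [-3.14, -0.002, 2.555]
ft_force: [0.5, 0.0, -1.7]
opening: 0.685
grasp_force: 60.9
```

Run:
```python
from h import *
stt(); two("c8")
```

```text
17.4 [ 0.4914 -0.1695  0.126 ] yaw 146.4 q [-0.29  0.39  0.78  1.75 -0.3   1.13  1.56] F [ 0.5  0.  -1.7] op 0.685 g 60.9
```

View pics/c8.png

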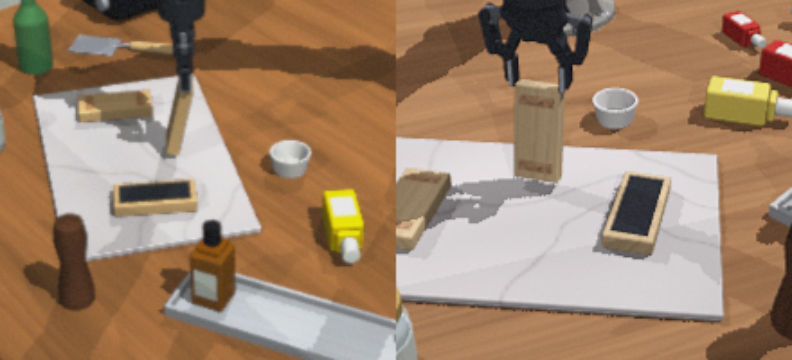

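Call:
{"fn": "play_rows", "kwargs": {"series": [0, 0, 0, 0.01, 0, 0, 0, 0, 0.01, 0, 0, -0.034, 0, 0.003, 0, 0, -0.034, 0, 0.003, 0, 0, -0.054, 0, 0.007, 0, 0, -0.054, 0, 0.01, 0, 0, 0, 0, 0, 0]}}

```text
clock: 18.2
ee_pos: [0.555, -0.2101, 0.1119]
tool_rot: [3.14, 0.007, 2.556]
ft_force: [1.6, 1.0, 7.0]
opening: 0.693
grasp_force: 60.5
```

```bash
cat >> h.py <<'E'
def slate():
    f=bot.grab_frame("side"); im=f["color"]; v=cv2.cvtColor(im,cv2.COLOR_BGR2HSV)[...,2]
    h,s,_=[x.astype(int) for x in cv2.split(cv2.cvtColor(im,cv2.COLOR_BGR2HSV))]
    m=(h>8)&(h<28)&(s>50)&(s<150)&(v>75)
    for n,mm in(("dark",v<50),("wood",m)):
        q=np.zeros_like(mm); q[180:300,190:330]=mm[180:300,190:330]
        for c in blobs(q,100): 
            r=cv2.minAreaRect(c); print(n,cv2.boundingRect(c),int(cv2.contourArea(c)),np.round(r[1],0),round(r[2]))
E
python3 - <<'E'
from h import *
stt(); slate()
E
```

```text
18.2 [ 0.555  -0.2101  0.1119] yaw 146.4 q [-0.17  0.55  0.74  1.57 -0.39  1.17  1.64] F [1.6 1.  7. ] op 0.693 g 60.5
dark (250, 183, 10, 23) 110 [22.  9.] 90
wood (190, 180, 140, 120) 2954 [119. 139.] 90
wood (243, 249, 47, 21) 777 [18. 47.] 86
```

Call:
{"fn": "play_rows", "kwargs": {"series": [0, -0.05, 0, 0.024, 0, 0, -0.048, 0, 0.028, 0, 0, -0.03, 0, 0.03, 0, 0, -0.028, 0, 0.032, 0, 0, -0.02, 0, 0.036, 0, 0, -0.02, 0, 0.036, 0, 0, -0.012, 0, 0.036, 0, 0, -0.006, 0, 0.03, 0]}}

```text
clock: 19.05
ee_pos: [0.6214, -0.255, 0.0068]
tool_rot: [-3.141, -0.003, 2.555]
ft_force: [0.8, -0.5, 1.6]
opening: 0.69
grasp_force: 37.1
```

Call:
{"fn": "play_rows", "kwargs": {"series": [0, 0, 0, 0.015, 0, 0, 0, 0, 0, 0]}}

```text
clock: 19.25
ee_pos: [0.6203, -0.2544, 0.001]
tool_rot: [-3.141, -0.005, 2.555]
ft_force: [-1.7, -0.1, -1.0]
opening: 0.688
grasp_force: 24.2
```

Call:
{"fn": "play_rows", "kwargs": {"series": [1, 0, 0, 0, 0, 1, 0, 0, 0, 0, 1, 0, 0, 0, 0, 1, 0, 0, -0.1, 0, 1, 0, 0, -0.12, 0, 1, 0, 0, -0.12, 0, 1, 0.1, 0, -0.12, 0, 1, 0.1, -0.1, -0.12, 0]}}

```text
clock: 20.05
ee_pos: [0.5613, -0.241, 0.2125]
tool_rot: [3.137, 0.003, 2.564]
ft_force: [1.1, 0.7, 0.6]
opening: 0.997
grasp_force: 0.0
```

Call:
{"fn": "play_rows", "kwargs": {"series": [1, 0.1, -0.1, -0.1, 0, 1, 0, -0.1, 0, 0, 1, 0, -0.1, 0, 0, 1, 0, 0, 0, 0, 1, 0, 0, 0, 0]}}

```text
clock: 20.55
ee_pos: [0.473, -0.3214, 0.2396]
tool_rot: [3.141, 0.001, 2.552]
ft_force: [0.0, 1.2, 0.8]
opening: 1.005
grasp_force: 0.0
```

Run:
```python
from h import *
stt(); f=wrist(); boards(f)
k=cv2.cvtColor(f["color"],cv2.COLOR_BGR2HSV)[...,2]<60
for c in blobs(k,300):
    if cv2.contourArea(c)<20000: print("dark",rect(f,c,.032),cv2.boundingRect(c))
```

```text
20.55 [ 0.473  -0.3214  0.2396] yaw 146.2 q [ 0.01  0.42  0.81  1.43 -0.3   1.42  1.8 ] F [0.  1.2 0.8] op 1.005 g 0.0
slab (array([ 0.5625, -0.2181,  0.4567,  0.2999]), 65.4)
board (array([ 0.6207, -0.0802,  0.129 ,  0.0629]), -32.5) (553, 127, 87, 128)
board (array([ 0.5583, -0.2114,  0.1287,  0.0605]), -33.6) (416, 150, 72, 123)
board (array([ 0.5161, -0.3469,  0.1309,  0.0614]), -30.9) (285, 189, 63, 119)
dark (array([ 0.6214, -0.0802,  0.1105,  0.0443]), -32.9) (563, 138, 68, 109)
dark (array([ 0.5597, -0.2114,  0.11  ,  0.0439]), -33.6) (425, 161, 54, 105)
dark (array([ 0.5993, -0.1119,  0.1252,  0.0108]), -33.0) (542, 129, 33, 124)
dark (array([ 0.3415, -0.6268,  0.0831,  0.0205]), -49.0) (0, 222, 21, 71)
```

Run:
```python
from h import *
go([.4565,-.3108,.06],149)
```

```text
shift frac [ 0.049 -0.006  0.448] turn frac -0.03 minrows 3.6
```

Call:
{"fn": "play_rows", "kwargs": {"series": [1, 0.049, -0.006, 0.08, 0, 1, 0, 0, 0.1, -0.03, 1, 0, 0, 0.1, 0, 1, 0, 0, 0.1, 0, 1, 0, 0, 0.068, 0, 1, 0, 0, 0.04, 0, 1, 0, 0, 0, 0, 1, 0, 0, 0, 0], "grip_force": 20}}

```text
clock: 21.4
ee_pos: [0.4574, -0.3104, 0.0436]
tool_rot: [3.141, -0.0, 2.603]
ft_force: [0.7, 0.6, 0.8]
opening: 0.993
grasp_force: 0.0
```

Run:
```python
from h import *
stt();go([.4565,-.3108,.0045],149)
```

```text
21.4 [ 0.4574 -0.3104  0.0436] yaw 149.1 q [ 0.05  0.56  0.71  1.75 -0.43  0.99  1.96] F [0.7 0.6 0.8] op 0.993 g 0.0
shift frac [ 0.002 -0.002  0.098] turn frac 0.001 minrows 0.8
```

Call:
{"fn": "play_rows", "kwargs": {"series": [1, 0.002, -0.002, 0.04, 0, 1, 0, 0, 0.04, 0, 1, 0, 0, 0.018, 0, 1, 0, 0, 0, 0, 0, 0, 0, 0, 0, 0, 0, 0, 0, 0, 0, 0, 0, 0, 0, 0, 0, 0, 0, 0]}}

```text
clock: 22.2
ee_pos: [0.4562, -0.3123, 0.0059]
tool_rot: [3.141, 0.002, 2.6]
ft_force: [-0.4, 1.2, 5.3]
opening: 0.702
grasp_force: 20.6
```

Call:
{"fn": "play_rows", "kwargs": {"series": [0, 0, 0, 0, 0, 0, 0, 0, -0.12, 0, 0, 0, 0, -0.12, 0, 0, 0, 0, -0.12, 0, 0, 0, 0, -0.02, 0, 0, 0, 0, 0, 0, 0, 0, 0, 0, 0]}}

```text
clock: 22.9
ee_pos: [0.4545, -0.3105, 0.1549]
tool_rot: [3.141, -0.003, 2.601]
ft_force: [-1.1, 0.6, -2.7]
opening: 0.698
grasp_force: 24.3
```

Run:
```python
from h import *
stt()
f=bot.grab_frame("scene"); cv2.imwrite("pics/s9.png",f["color"])
h,s,v=[x.astype(int) for x in cv2.split(cv2.cvtColor(f["color"],cv2.COLOR_BGR2HSV))]
p=proj(f,[*bot.observe()["ee_pos"][:2],.178])[0].astype(int); print("grip px",p)
m=(h>8)&(h<28)&(s>55)&(s<140)&(v>80); q=np.zeros_like(m); q[p[1]-40:p[1]+90,p[0]-50:p[0]+50]=m[p[1]-40:p[1]+90,p[0]-50:p[0]+50]
for c in blobs(q,80): print(cv2.boundingRect(c),cv2.contourArea(c))
e=np.array([.857,-.515,0]); 
for a in(0,20,40,60,90):
    P=np.array([*bot.observe()["ee_pos"][:2],.178])+.127*(np.cos(np.radians(a))*np.array([0,0,-1])+np.sin(np.radians(a))*e); print(a,proj(f,P)[0].round())
```

```text
22.9 [ 0.4545 -0.3105  0.1549] yaw 149.0 q [-0.    0.43  0.79  1.63 -0.32  1.22  1.88] F [-1.1  0.6 -2.7] op 0.698 g 24.3
grip px [211 217]
(161, 177, 100, 130) 7363.0
0 [219. 264.]
20 [211. 273.]
40 [203. 275.]
60 [195. 270.]
90 [186. 249.]
```

Call:
{"fn": "play_rows", "kwargs": {"series": [0, 0.05, 0, 0.02, 0, 0, 0.05, 0, 0.03, 0, 0, 0, 0, 0.035, 0, 0, 0, 0, 0.005, 0, 0, 0, 0, 0, 0]}}

```text
clock: 23.45
ee_pos: [0.4213, -0.2909, 0.1192]
tool_rot: [-3.141, -0.001, 2.601]
ft_force: [0.5, -0.8, -1.1]
opening: 0.695
grasp_force: 35.1
```

Call:
{"fn": "play_rows", "kwargs": {"series": [0, 0, 0, 0.009, 0, 0, 0, 0, 0, 0]}}

```text
clock: 23.65
ee_pos: [0.4214, -0.2912, 0.1164]
tool_rot: [-3.141, -0.0, 2.601]
ft_force: [-0.3, 0.0, -1.1]
opening: 0.697
grasp_force: 35.8
```

Call:
{"fn": "play_rows", "kwargs": {"series": [0, 0, 0, 0.01, 0, 0, 0, 0, 0, 0]}}

```text
clock: 23.85
ee_pos: [0.4232, -0.2929, 0.116]
tool_rot: [3.141, 0.006, 2.6]
ft_force: [-1.9, 2.3, 13.2]
opening: 0.694
grasp_force: 39.5
```

Call:
{"fn": "play_rows", "kwargs": {"series": [0, -0.045, 0, -0.004, 0, 0, -0.045, 0, 0.001, 0, 0, -0.054, 0, 0.007, 0, 0, -0.054, 0, 0.01, 0, 0, 0, 0, 0, 0]}}

```text
clock: 24.35
ee_pos: [0.494, -0.3362, 0.1107]
tool_rot: [-3.139, 0.012, 2.602]
ft_force: [0.3, -0.1, 10.9]
opening: 0.698
grasp_force: 51.2
```

Run:
```python
from h import *
stt()
```

```text
24.35 [ 0.494  -0.3362  0.1107] yaw 149.1 q [ 0.07  0.56  0.74  1.56 -0.4   1.16  1.92] F [ 0.3 -0.1 10.9] op 0.698 g 51.2
```

Same signature as before (≈11 N contact). Continue.

Call:
{"fn": "play_rows", "kwargs": {"series": [0, -0.05, 0, 0.024, 0, 0, -0.048, 0, 0.028, 0, 0, -0.03, 0, 0.03, 0, 0, -0.028, 0, 0.032, 0, 0, -0.02, 0, 0.036, 0, 0, -0.02, 0, 0.036, 0, 0, -0.012, 0, 0.036, 0, 0, -0.006, 0, 0.03, 0]}}

```text
clock: 25.15
ee_pos: [0.5617, -0.3754, 0.0043]
tool_rot: [3.141, -0.002, 2.6]
ft_force: [1.0, 0.5, 2.8]
opening: 0.699
grasp_force: 41.5
```

Call:
{"fn": "play_rows", "kwargs": {"series": [0, 0, 0, 0.015, 0, 0, 0, 0, 0, 0]}}

```text
clock: 25.35
ee_pos: [0.5604, -0.3745, -0.0017]
tool_rot: [3.141, -0.005, 2.6]
ft_force: [-0.5, 0.3, -0.0]
opening: 0.696
grasp_force: 34.4
```

Call:
{"fn": "play_rows", "kwargs": {"series": [1, 0, 0, 0, 0, 1, 0, 0, 0, 0, 1, 0, 0, 0, 0, 1, 0, 0, -0.1, 0, 1, 0, 0, -0.12, 0, 1, 0, 0, -0.12, 0, 1, 0.1, 0.1, -0.12, 0, 1, 0.1, 0.1, -0.12, 0]}}

```text
clock: 26.15
ee_pos: [0.5431, -0.3029, 0.2035]
tool_rot: [-3.141, 0.003, 2.597]
ft_force: [1.6, 1.1, 1.2]
opening: 0.999
grasp_force: 0.0
```

Call:
{"fn": "play_rows", "kwargs": {"series": [1, 0.1, 0.1, -0.1, 0, 1, 0, 0.1, -0.1, 0, 1, 0, 0.05, 0, 0, 1, 0, 0, 0, 0, 1, 0, 0, 0, 0]}}

```text
clock: 26.65
ee_pos: [0.5618, -0.2151, 0.265]
tool_rot: [-3.141, -0.001, 2.601]
ft_force: [-0.9, -0.6, 0.8]
opening: 0.997
grasp_force: 0.0
```

Run:
```python
from h import *
stt(); f=wrist(); boards(f)
k=cv2.cvtColor(f["color"],cv2.COLOR_BGR2HSV)[...,2]<60
for c in blobs(k,300):
    if cv2.contourArea(c)<20000: print("dark",rect(f,c,.032),cv2.boundingRect(c))
```

```text
26.65 [ 0.5618 -0.2151  0.265 ] yaw 149.0 q [-0.15  0.47  0.77  1.28 -0.32  1.51  1.62] F [-0.9 -0.6  0.8] op 0.997 g 0.0
slab (array([ 0.5704, -0.2085,  0.4795,  0.3058]), 65.5)
board (array([ 0.6299, -0.0529,  0.1284,  0.0605]), -32.7) (443, 113, 76, 123)
board (array([ 0.5594, -0.2116,  0.1292,  0.0612]), -33.6) (288, 134, 62, 120)
board (array([ 0.4982, -0.3336,  0.129 ,  0.0627]), -31.6) (158, 145, 68, 117)
dark (array([ 0.828 , -0.0054,  0.1639,  0.0949]), 58.0) (508, 263, 132, 74)
dark (array([ 0.6306, -0.0522,  0.1102,  0.044 ]), -32.9) (452, 123, 59, 105)
dark (array([ 0.5597, -0.2118,  0.1101,  0.0437]), -33.6) (296, 144, 45, 102)
dark (array([ 0.4986, -0.3352,  0.1092,  0.0437]), -31.1) (166, 156, 50, 99)
dark (array([0.6617, 0.0735, 0.1076, 0.0678]), -15.6) (573, 76, 67, 108)
dark (array([ 0.2687, -0.3665,  0.0832,  0.0374]), -86.7) (0, 0, 58, 62)
dark (array([ 0.7253, -0.4329,  0.094 ,  0.0441]), -64.2) (211, 364, 42, 58)
dark (array([ 0.6108, -0.0811,  0.1233,  0.0049]), -32.9) (438, 114, 21, 118)
```

All three boards slate up and inside the slab (one was nudged ~3 cm, still 34 mm inside the edge). Now the bottles.

Call:
{"fn": "play_rows", "kwargs": {"series": [1, 0.077, 0.079, -0.018, 0, 1, 0.077, 0.079, -0.018, 0, 1, 0.077, 0.079, -0.018, 0, 1, 0.077, 0.079, -0.018, 0, 1, 0.077, 0.079, -0.018, 0, 1, 0.077, 0.079, -0.018, 0, 1, 0.077, 0.079, -0.018, 0, 1, 0.077, 0.079, -0.018, 0]}}

```text
clock: 27.5
ee_pos: [0.4808, 0.1277, 0.3226]
tool_rot: [-3.14, -0.0, 2.596]
ft_force: [1.4, 0.0, 0.1]
opening: 1.001
grasp_force: 0.0
```

Call:
{"fn": "play_rows", "kwargs": {"series": [1, 0.07, 0.07, 0, 0, 1, 0, 0, 0, 0, 1, 0, 0, 0, 0]}}

```text
clock: 27.8
ee_pos: [0.4717, 0.166, 0.322]
tool_rot: [-3.139, -0.0, 2.6]
ft_force: [1.3, -0.2, 0.5]
opening: 1.0
grasp_force: 0.0
```

```bash
cat >> h.py <<'E'
def bottles(f,k=.05):
    im=f["color"]; h,s,v=[x.astype(int) for x in cv2.split(cv2.cvtColor(im,cv2.COLOR_BGR2HSV))]
    C={"red":((h<5)|(h>175))&(s>150)&(v>50),"yel":(h>24)&(h<34)&(s>150)&(v>70),"grn":(h>50)&(h<90)&(s>80)&(v>40)}
    for n,m in C.items():
        for c in blobs(m,300): print(n,rect(f,c,k),cv2.boundingRect(c))
    for c in blobs((s<45)&(v>110),120): print("white z.025",rect(f,c,.025),"z.018",rect(f,c,.018),cv2.boundingRect(c))
    for c in blobs(v<35,200): print("dark",rect(f,c,.14),cv2.boundingRect(c))
E
python3 - <<'E'
from h import *
import pickle
stt(); f=wrist(); cv2.imwrite("pics/w5.png",f["color"]); pickle.dump(f,open("w5.pkl","wb")); bottles(f)
E
```

```text
27.8 [0.4717 0.166  0.322 ] yaw 149.0 q [-0.9   0.19  0.64  1.45 -0.11  1.54  0.77] F [ 1.3 -0.2  0.5] op 1.0 g 0.0
red (array([0.3732, 0.2871, 0.1011, 0.0488]), 28.6) (316, 9, 96, 88)
yel (array([0.4382, 0.1588, 0.1025, 0.0514]), 55.7) (252, 148, 88, 48)
grn (array([0.5299, 0.4953, 0.0761, 0.0591]), 27.9) (562, 53, 75, 69)
white z.025 (array([ 0.5775, -0.1599,  0.3922,  0.2926]), 65.3) z.018 (array([ 0.5801, -0.1655,  0.3982,  0.2971]), 65.3) (0, 259, 308, 180)
white z.025 (array([0.6036, 0.311 , 0.4541, 0.1039]), -63.4) z.018 (array([0.6067, 0.3126, 0.4611, 0.1055]), -63.4) (336, 27, 261, 307)
white z.025 (array([ 0.3859, -0.0312,  0.0692,  0.0674]), -37.9) z.018 (array([ 0.3857, -0.0349,  0.0703,  0.0685]), -37.9) (123, 185, 54, 53)
white z.025 (array([0.3649, 0.2895, 0.0473, 0.0357]), 29.0) z.018 (array([0.3643, 0.2907, 0.048 , 0.0363]), 29.0) (336, 25, 52, 53)
white z.025 (array([0.4372, 0.1487, 0.0469, 0.0354]), 55.7) z.018 (array([0.4377, 0.1478, 0.0476, 0.0359]), 55.7) (271, 158, 39, 31)
white z.025 (array([ 0.4951, -0.3876,  0.1332,  0.0344]), -46.2) z.018 (array([ 0.4965, -0.3968,  0.1353,  0.035 ]), -46.2) (0, 351, 24, 73)
white z.025 (array([0.4323, 0.3245, 0.0306, 0.0208]), 28.1) z.018 (array([0.4328, 0.3262, 0.0311, 0.0211]), 28.1) (403, 76, 28, 30)
white z.025 (array([0.4773, 0.2144, 0.0306, 0.0246]), 55.7) z.018 (array([0.4784, 0.2144, 0.031 , 0.0249]), 55.7) (340, 163, 25, 22)
dark (array([0.6663, 0.0523, 0.797 , 0.2337]), 59.2) (0, 312, 640, 168)
dark (array([0.507 , 0.403 , 0.0652, 0.0213]), 53.3) (533, 95, 70, 29)
dark (array([0.7267, 0.368 , 0.0685, 0.0273]), 25.9) (575, 301, 50, 42)
dark (array([0.5164, 0.4506, 0.0243, 0.0216]), -15.6) (613, 70, 27, 31)
dark (array([0.6738, 0.154 , 0.0422, 0.022 ]), -11.2) (389, 354, 24, 31)
```

View pics/w5.png

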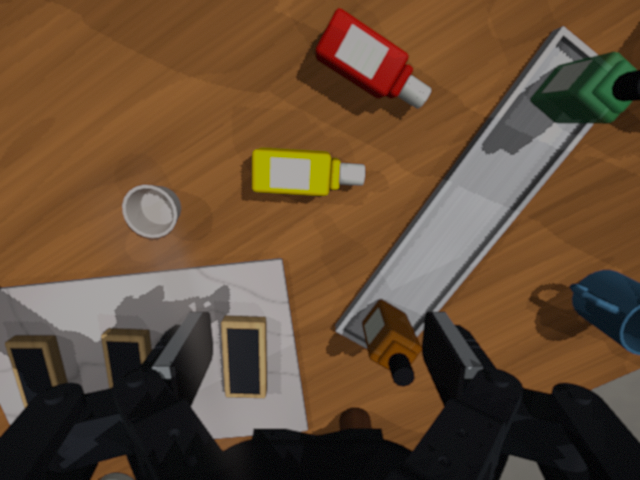

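Wrist view: red sauce1 (363,55) with cap at (415,92); yellow (290,172) with cap (350,173); lane from (345,330) to (580,40), amber at its lower end (390,335), green at its upper end (590,88); boards all slate up. Turning the tool to line up with the yellow bottle, then gripping its cap tip so it swings base-down.

Call:
{"fn": "play_rows", "kwargs": {"series": [1, 0, 0, 0.05, 0.095, 1, 0, 0, 0.05, 0.095, 1, 0, 0, 0.05, 0.095, 1, 0, 0, 0.05, 0.095, 1, 0, 0, 0.05, 0.095, 1, 0, 0, 0.05, 0.095, 1, 0, 0, 0, 0.095, 1, 0, 0, 0, 0.095]}}

```text
clock: 28.65
ee_pos: [0.472, 0.1634, 0.202]
tool_rot: [-3.14, 0.002, 1.448]
ft_force: [0.3, 0.6, -0.5]
opening: 0.995
grasp_force: 0.0
```

Call:
{"fn": "play_rows", "kwargs": {"series": [1, 0, 0, 0, 0.095, 1, 0, 0, 0, 0.095, 1, 0, 0, 0, 0.095, 1, 0, 0, 0, 0.041, 1, 0, 0, 0, 0, 1, 0, 0, 0, 0]}}

```text
clock: 29.25
ee_pos: [0.4723, 0.1651, 0.2029]
tool_rot: [3.141, 0.0, 0.969]
ft_force: [-0.5, 0.3, 1.0]
opening: 0.999
grasp_force: 0.0
```

Run:
```python
from h import *
stt(); go([.4867,.2298,.08],55.7); bottles(wrist())
```

```text
29.25 [0.4723 0.1651 0.2029] yaw 55.5 q [-1.08  0.29  0.89  1.69 -0.23  1.28 -0.74] F [-0.5  0.3  1. ] op 0.999 g 0.0
shift frac [ 0.154 -0.062  0.307] turn frac -0.002 minrows 2.8
red (array([0.3797, 0.2844, 0.1058, 0.0582]), 28.8) (96, 103, 100, 126)
red (array([0.2385, 0.2726, 0.0922, 0.0388]), 6.3) (0, 232, 84, 73)
yel (array([0.441 , 0.1606, 0.1058, 0.0484]), 55.6) (263, 185, 56, 113)
white z.025 (array([0.6384, 0.2292, 0.2754, 0.0901]), -63.4) z.018 (array([0.6409, 0.2291, 0.2811, 0.092 ]), -63.4) (265, 0, 285, 170)
white z.025 (array([ 0.6094, -0.0086,  0.2186,  0.0986]), -24.7) z.018 (array([ 0.6112, -0.0136,  0.2231,  0.1007]), -24.7) (415, 214, 225, 116)
white z.025 (array([ 0.5898, -0.1508,  0.2128,  0.1593]), 71.0) z.018 (array([ 0.5913, -0.1588,  0.2173,  0.1626]), 71.0) (485, 282, 155, 160)
white z.025 (array([ 0.3824, -0.0342,  0.0693,  0.068 ]), 55.7) z.018 (array([ 0.3796, -0.0397,  0.0707,  0.0694]), 55.7) (321, 374, 61, 51)
white z.025 (array([0.3546, 0.2894, 0.0483, 0.0364]), 28.8) z.018 (array([0.3512, 0.2906, 0.0493, 0.0371]), 28.8) (108, 143, 54, 65)
white z.02
[... 439 characters left out ...]
), 7.4) z.018 (array([0.1918, 0.2778, 0.0351, 0.0262]), 7.4) (8, 257, 40, 37)
white z.025 (array([0.7158, 0.1977, 0.0545, 0.0071]), -63.1) z.018 (array([0.7199, 0.1969, 0.0556, 0.0072]), -63.1) (514, 0, 58, 34)
white z.025 (array([ 0.4629, -0.084 ,  0.0688,  0.0153]), 66.1) z.018 (array([ 0.4618, -0.0906,  0.0702,  0.0156]), 66.1) (427, 372, 17, 50)
white z.025 (array([0.2641, 0.2826, 0.0252, 0.0156]), 5.9) z.018 (array([0.2588, 0.2836, 0.0258, 0.016 ]), 5.9) (57, 221, 27, 25)
dark (array([0.4083, 0.0675, 0.518 , 0.1513]), -34.5) (0, 313, 640, 167)
dark (array([0.5941, 0.0404, 0.0731, 0.0283]), -32.8) (514, 283, 116, 40)
dark (array([0.6683, 0.1585, 0.0276, 0.0238]), -21.8) (589, 50, 51, 48)
```

Call:
{"fn": "play_rows", "kwargs": {"series": [1, 0.077, -0.031, 0, 0, 1, 0.077, -0.031, 0.06, 0, 1, 0, 0, 0.08, 0, 1, 0, 0, 0.08, 0, 1, 0, 0, 0.087, 0, 1, 0, 0, 0, 0, 1, 0, 0, 0, 0], "grip_force": 20}}

```text
clock: 30.0
ee_pos: [0.4864, 0.2314, 0.0804]
tool_rot: [3.141, 0.001, 0.971]
ft_force: [0.4, -0.3, 1.5]
opening: 1.002
grasp_force: 0.0
```

Run:
```python
from h import *
stt(); go([.4869,.2292,.001],55.7)
```

```text
30.0 [0.4864 0.2314 0.0804] yaw 55.6 q [-1.05  0.5   0.79  1.76 -0.4   1.06 -0.72] F [ 0.4 -0.3  1.5] op 1.002 g 0.0
shift frac [-0.004  0.004  0.199] turn frac -0.001 minrows 1.6
```

Call:
{"fn": "play_rows", "kwargs": {"series": [1, -0.004, 0.004, 0.06, 0, 1, 0, 0, 0.06, 0, 1, 0, 0, 0.05, 0, 1, 0, 0, 0.029, 0, 1, 0, 0, 0, 0, 0, 0, 0, 0, 0, 0, 0, 0, 0, 0, 0, 0, 0, 0, 0]}}

```text
clock: 30.8
ee_pos: [0.4876, 0.2302, 0.0017]
tool_rot: [3.141, -0.002, 0.971]
ft_force: [-0.3, -0.6, 0.8]
opening: 0.517
grasp_force: 0.0
```

Call:
{"fn": "play_rows", "kwargs": {"series": [0, 0, 0, 0, 0, 0, 0, 0, 0, 0, 0, 0, 0, 0, 0]}}

```text
clock: 31.1
ee_pos: [0.4872, 0.2301, 0.0011]
tool_rot: [3.141, -0.001, 0.971]
ft_force: [0.6, 0.2, 2.4]
opening: 0.281
grasp_force: 19.5
```

Call:
{"fn": "play_rows", "kwargs": {"series": [0, 0, 0, -0.1, 0, 0, 0, 0, -0.12, 0, 0, 0, 0, -0.12, 0, 0, 0, 0, -0.12, 0, 0, 0, 0, -0.04, 0, 0, 0, 0, 0, 0, 0, 0, 0, 0, 0]}}

```text
clock: 31.8
ee_pos: [0.4859, 0.2297, 0.1996]
tool_rot: [-3.141, 0.001, 0.972]
ft_force: [0.7, 0.4, -0.8]
opening: 0.004
grasp_force: 0.0
```

```bash
cat >> h.py <<'E'
def ang(kind):
    # body outline of the bottle in both fixed views, main axis as a 3D direction from two view planes
    N=[];
    for n in("side","scene"):
        f=bot.grab_frame(n); h,s,v=[x.astype(int) for x in cv2.split(cv2.cvtColor(f["color"],cv2.COLOR_BGR2HSV))]
        m=(h>24)&(h<34)&(s>150)&(v>60) if kind=="yel" else ((h<5)|(h>175))&(s>150)&(v>50)
        cs=blobs(m,60); e=bot.observe()["ee_pos"]; px=proj(f,[e[0],e[1],e[2]-.05])[0]
        c=min(cs,key=lambda c:np.linalg.norm(c.reshape(-1,2).mean(0)-px)); r=cv2.minAreaRect(c)
        vx,vy,x,y=cv2.fitLine(cv2.boxPoints(r).reshape(-1,1,2) if 0 else c,cv2.DIST_L2,0,.01,.01).ravel()
        o,d1=ray(f,x-20*vx,y-20*vy); _,d2=ray(f,x+20*vx,y+20*vy); k=np.cross(d1,d2); N.append(k/np.linalg.norm(k))
        print(n,"px",px.round(),cv2.boundingRect(c),np.round(r[1],0),round(r[2]))
    d=np.cross(N[0],N[1]); d/=np.linalg.norm(d); d*=np.sign(d[2]) ; print("axis",d.round(3),"tilt",round(np.degrees(np.arccos(d[2])),1))
E
python3 - <<'E'
from h import *
stt(); ang("yel")
E
```

```text
31.8 [0.4859 0.2297 0.1996] yaw 55.7 q [-1.11  0.38  0.86  1.6  -0.29  1.31 -0.8 ] F [ 0.7  0.4 -0.8] op 0.004 g 0.0
side px [378. 256.] (372, 286, 22, 37) [36. 21.] 90
scene px [430. 199.] (419, 233, 40, 22) [39. 16.] 11
axis [-0.614 -0.788  0.038] tilt 87.8
```

Call:
{"fn": "play_rows", "kwargs": {"series": [1, -0.1, 0, -0.08, 0, 1, -0.1, 0, -0.08, 0, 1, 0, 0, 0, 0, 1, 0, 0, 0, 0]}}

```text
clock: 32.3
ee_pos: [0.4421, 0.1651, 0.2625]
tool_rot: [-3.14, -0.001, 0.97]
ft_force: [-0.2, 0.5, 0.0]
opening: 0.679
grasp_force: 0.0
```

Run:
```python
from h import *
stt(); f=wrist(); bottles(f)
for n in("side","scene"):
    g=bot.grab_frame(n); h,s,v=[x.astype(int) for x in cv2.split(cv2.cvtColor(g["color"],cv2.COLOR_BGR2HSV))]
    for c in blobs((h>24)&(h<34)&(s>150)&(v>60),60): print(n,rect(g,c,.03))
```

```text
32.3 [0.4421 0.1651 0.2625] yaw 55.6 q [-1.19  0.16  0.92  1.65 -0.14  1.39 -0.85] F [-0.2  0.5  0. ] op 0.679 g 0.0
red (array([0.3767, 0.2857, 0.1031, 0.0536]), 28.1) (152, 87, 83, 111)
red (array([0.2282, 0.2728, 0.0755, 0.0369]), 7.6) (60, 205, 64, 62)
yel (array([0.5022, 0.2672, 0.1023, 0.049 ]), 50.3) (281, 19, 60, 122)
white z.025 (array([ 0.5589, -0.17  ,  0.4547,  0.2427]), 71.0) z.018 (array([ 0.5602, -0.1771,  0.4628,  0.2469]), 71.0) (425, 185, 215, 290)
white z.025 (array([0.6384, 0.229 , 0.2759, 0.0907]), -63.4) z.018 (array([0.6411, 0.229 , 0.2808, 0.0923]), -63.4) (300, 0, 241, 148)
white z.025 (array([0.5077, 0.2753, 0.0477, 0.0358]), 50.4) z.018 (array([0.5081, 0.276 , 0.0485, 0.0364]), 50.4) (290, 46, 40, 56)
white z.025 (array([ 0.3795, -0.0305,  0.0701,  0.0602]), 69.3) z.018 (array([ 0.3776, -0.0351,  0.0713,  0.0612]), 69.3) (340, 330, 51, 48)
white z.025 (array([0.3585, 0.2887, 0.0479, 0.0361]), 28.7) z.018 (array([0.3562, 0.2897, 0.0488, 0.0368]), 28.7) (163, 122, 47, 56)
white z.025 (array([0.4302, 0.3234, 0.0311, 0.0215]), 28.2) z.018 (array([0.4292, 0.325 
[... 265 characters left out ...]
 0.0347, 0.0252]), 7.0) (71, 223, 35, 33)
white z.025 (array([0.7154, 0.1984, 0.0522, 0.0076]), -63.6) z.018 (array([0.7194, 0.1978, 0.0531, 0.0077]), -63.6) (512, 0, 48, 29)
white z.025 (array([ 0.4217, -0.2333,  0.052 ,  0.0258]), -53.8) z.018 (array([ 0.4205, -0.2416,  0.0529,  0.0263]), -53.8) (452, 432, 30, 22)
white z.025 (array([0.2648, 0.2824, 0.025 , 0.016 ]), 6.5) z.018 (array([0.2608, 0.2833, 0.0254, 0.0163]), 6.5) (114, 192, 23, 23)
dark (array([0.3507, 0.0282, 0.6566, 0.2021]), -34.3) (0, 302, 640, 178)
dark (array([0.6757, 0.1551, 0.0406, 0.0234]), -20.7) (573, 38, 61, 42)
side (array([0.5047, 0.2725, 0.1401, 0.0532]), 49.7)
scene (array([0.5218, 0.25  , 0.1006, 0.0798]), 49.5)
```

The bottle swung but slipped out and now lies with its cap pointing back toward the robot: body (311,80), cap (303,155). Regrip deeper and lower on the cap, and lift gently.

Run:
```python
from h import *
go([.450,.2061,.08],50)
```

```text
shift frac [ 0.094 -0.039  0.453] turn frac 0.067 minrows 3.7
```

Call:
{"fn": "play_rows", "kwargs": {"series": [1, 0.047, -0.02, 0.08, 0, 1, 0.047, -0.019, 0.08, 0, 1, 0, 0, 0.1, 0.067, 1, 0, 0, 0.1, 0, 1, 0, 0, 0.093, 0, 1, 0, 0, 0, 0, 1, 0, 0, 0, 0], "grip_force": 25}}

```text
clock: 33.15
ee_pos: [0.4505, 0.2051, 0.081]
tool_rot: [3.141, 0.003, 0.871]
ft_force: [0.1, -0.1, 1.5]
opening: 1.001
grasp_force: 0.0
```

Run:
```python
from h import *
stt();go([.450,.2061,-.006],50)
f=wrist(); h,s,v=[x.astype(int) for x in cv2.split(cv2.cvtColor(f["color"],cv2.COLOR_BGR2HSV))]
for c in blobs((s<45)&(v>90),120): print("white z.025",rect(f,c,.03),cv2.boundingRect(c))
```

```text
33.15 [0.4505 0.2051 0.081 ] yaw 49.9 q [-1.11  0.42  0.84  1.87 -0.36  1.02 -0.82] F [ 0.1 -0.1  1.5] op 1.001 g 0.0
shift frac [ 0.001 -0.003  0.218] turn frac -0.001 minrows 1.7
white z.025 (array([0.6156, 0.236 , 0.1845, 0.0594]), -63.4) (338, 0, 302, 153)
white z.025 (array([0.5349, 0.0202, 0.1323, 0.0743]), 65.5) (520, 284, 120, 158)
white z.025 (array([0.5067, 0.2731, 0.0493, 0.0376]), 50.3) (280, 60, 72, 98)
white z.025 (array([0.3521, 0.287 , 0.0499, 0.0376]), 28.8) (72, 217, 76, 91)
white z.025 (array([0.4318, 0.3204, 0.0329, 0.0254]), 28.9) (129, 99, 58, 66)
white z.025 (array([0.4572, 0.2138, 0.0301, 0.0247]), 50.9) (296, 222, 42, 48)
white z.025 (array([0.2712, 0.2821, 0.0306, 0.0173]), 5.6) (18, 321, 39, 38)
white z.025 (array([0.4868, 0.1123, 0.0323, 0.0057]), 83.0) (436, 313, 29, 38)
white z.025 (array([0.3605, 0.2276, 0.0162, 0.0058]), 13.6) (181, 314, 18, 19)
```

Call:
{"fn": "play_rows", "kwargs": {"series": [1, 0, 0, 0.07, 0, 1, 0, 0, 0.07, 0, 1, 0, 0, 0.05, 0, 1, 0, 0, 0.028, 0, 1, 0, 0, 0, 0, 0, 0, 0, 0, 0, 0, 0, 0, 0, 0, 0, 0, 0, 0, 0]}}

```text
clock: 34.0
ee_pos: [0.4519, 0.2057, -0.0043]
tool_rot: [3.141, -0.002, 0.871]
ft_force: [-0.2, 0.7, 0.7]
opening: 0.514
grasp_force: 0.0
```

Call:
{"fn": "play_rows", "kwargs": {"series": [0, 0, 0, 0, 0, 0, 0, 0, 0, 0, 0, 0, 0, 0, 0, 0, 0, 0, 0, 0]}}

```text
clock: 34.4
ee_pos: [0.4512, 0.2054, -0.0051]
tool_rot: [3.142, -0.001, 0.871]
ft_force: [-0.8, 0.6, 5.2]
opening: 0.296
grasp_force: 25.3
```

Call:
{"fn": "play_rows", "kwargs": {"series": [0, 0, 0, -0.03, 0, 0, 0, 0, -0.04, 0, 0, 0, 0, -0.04, 0, 0, 0, 0, -0.04, 0, 0, 0, 0, -0.04, 0, 0, 0, 0, -0.04, 0, 0, 0, 0, -0.04, 0, 0, 0, 0, -0.04, 0]}}

```text
clock: 35.2
ee_pos: [0.4498, 0.2045, 0.1189]
tool_rot: [-3.141, 0.002, 0.87]
ft_force: [-0.2, -0.3, -2.9]
opening: 0.296
grasp_force: 27.1
```

Call:
{"fn": "play_rows", "kwargs": {"series": [0, 0, 0, -0.04, 0, 0, 0, 0, -0.04, 0, 0, 0, 0, -0.04, 0, 0, 0, 0, -0.04, 0, 0, 0, 0, -0.03, 0, 0, 0, 0, 0, 0, 0, 0, 0, 0, 0]}}

```text
clock: 35.9
ee_pos: [0.4503, 0.205, 0.1941]
tool_rot: [-3.141, 0.001, 0.871]
ft_force: [-0.3, 0.2, -2.8]
opening: 0.296
grasp_force: 27.1
```

Run:
```python
from h import *
stt(); ang("yel")
```

```text
35.9 [0.4503 0.205  0.1941] yaw 49.9 q [-1.2   0.29  0.92  1.72 -0.24  1.26 -0.92] F [-0.3  0.2 -2.8] op 0.296 g 27.1
side px [381. 248.] (374, 230, 22, 43) [42. 21.] 90
scene px [414. 196.] (422, 170, 39, 40) [42. 20.] 49
axis [-0.508 -0.553  0.66 ] tilt 48.7
```

Held, tilted 49°. A few vertical jolts should ratchet it toward hanging straight.

Call:
{"fn": "play_rows", "kwargs": {"series": [0, 0, 0, -0.12, 0, 0, 0, 0, 0.12, 0, 0, 0, 0, -0.12, 0, 0, 0, 0, 0.12, 0, 0, 0, 0, 0, 0, 0, 0, 0, 0, 0]}}

```text
clock: 36.6
ee_pos: [0.4511, 0.2056, 0.1946]
tool_rot: [3.141, 0.0, 0.871]
ft_force: [0.5, 0.8, -1.2]
opening: 0.293
grasp_force: 27.0
```

Run:
```python
from h import *
stt(); ang("yel")
```

```text
36.6 [0.4511 0.2056 0.1946] yaw 49.9 q [-1.2   0.29  0.92  1.72 -0.24  1.26 -0.92] F [ 0.5  0.8 -1.2] op 0.293 g 27.0
side px [381. 247.] (372, 229, 21, 40) [39. 20.] 90
scene px [415. 195.] (407, 177, 22, 40) [20. 39.] 2
axis [-0.027 -0.079  0.997] tilt 4.8
```

Now hanging nearly straight (5°). Turn to align with the lane, then carry over.

Call:
{"fn": "play_rows", "kwargs": {"series": [0, 0, 0, 0, -0.08, 0, 0, 0, 0, -0.097, 0, 0, 0, 0, -0.097, 0, 0, 0, 0, -0.097, 0, 0, 0, 0, -0.097, 0, 0, 0, 0, -0.097, 0, 0, 0, 0, -0.097, 0, 0, 0, 0, -0.097]}}

```text
clock: 37.5
ee_pos: [0.4539, 0.2064, 0.1977]
tool_rot: [3.135, 0.0, 2.016]
ft_force: [-0.6, -0.9, -2.3]
opening: 0.289
grasp_force: 27.0
```

Call:
{"fn": "play_rows", "kwargs": {"series": [0, 0, 0, 0, -0.02, 0, 0, 0, 0, 0, 0, 0, 0, 0, 0]}}

```text
clock: 37.8
ee_pos: [0.4519, 0.2056, 0.1956]
tool_rot: [3.139, 0.0, 2.037]
ft_force: [0.5, 0.2, -2.3]
opening: 0.29
grasp_force: 27.0
```

Run:
```python
from h import *
stt(); go([.629,.268,.17],116.6); ang("yel")
```

```text
37.8 [0.4519 0.2056 0.1956] yaw 116.7 q [-1.04  0.25  0.7   1.71 -0.17  1.24  0.17] F [ 0.5  0.2 -2.3] op 0.29 g 27.0
shift frac [-0.06   0.466  0.064] turn frac 0.002 minrows 3.8
side px [381. 247.] (371, 228, 24, 41) [40. 23.] 90
scene px [415. 196.] (404, 177, 26, 40) [24. 38.] 5
axis [-0.042 -0.051  0.998] tilt 3.8
```

Call:
{"fn": "play_rows", "kwargs": {"series": [0, -0.008, 0.04, 0, 0, 0, -0.008, 0.065, 0, 0, 0, -0.008, 0.07, 0, 0, 0, -0.008, 0.07, 0, 0, 0, -0.008, 0.07, 0, 0, 0, -0.008, 0.07, 0, 0, 0, -0.008, 0.05, 0, 0, 0, -0.004, 0.031, 0, 0]}}

```text
clock: 38.7
ee_pos: [0.6293, 0.2686, 0.1935]
tool_rot: [-3.141, 0.001, 2.039]
ft_force: [0.9, -0.3, -3.4]
opening: 0.292
grasp_force: 27.0
```

Call:
{"fn": "play_rows", "kwargs": {"series": [0, 0, 0, 0.05, 0, 0, 0, 0, 0.05, 0, 0, 0, 0, 0, 0, 0, 0, 0, 0, 0]}}

```text
clock: 39.1
ee_pos: [0.6277, 0.2683, 0.1542]
tool_rot: [-3.14, 0.0, 2.039]
ft_force: [0.2, -0.2, -2.6]
opening: 0.287
grasp_force: 26.9
```

Run:
```python
from h import *
stt(); go([.629,.268,.12],116.6); ang("yel")
```

```text
39.1 [0.6277 0.2683 0.1542] yaw 116.9 q [-0.78  0.69  0.64  1.2  -0.4   1.37  0.3 ] F [ 0.2 -0.2 -2.6] op 0.287 g 26.9
shift frac [-0.002  0.003  0.085] turn frac 0.003 minrows 0.7
side px [345. 300.] (334, 280, 28, 44) [43. 26.] 86
scene px [474. 239.] (463, 219, 29, 43) [26. 41.] 10
axis [-0.018 -0.04   0.999] tilt 2.5
```

Call:
{"fn": "play_rows", "kwargs": {"series": [0, 0, 0, 0.03, 0, 0, 0, 0, 0.03, 0, 0, 0, 0, 0.012, 0, 0, 0, 0, 0, 0]}}

```text
clock: 39.6
ee_pos: [0.6267, 0.2678, 0.1238]
tool_rot: [-3.138, -0.001, 2.039]
ft_force: [0.4, -0.3, -2.9]
opening: 0.294
grasp_force: 27.0
```

Call:
{"fn": "play_rows", "kwargs": {"series": [0, 0, 0, 0.01, 0, 0, 0, 0, 0.01, 0, 0, 0, 0, 0, 0]}}

```text
clock: 39.9
ee_pos: [0.6277, 0.2679, 0.1172]
tool_rot: [-3.141, -0.0, 2.039]
ft_force: [-0.6, 0.0, -2.0]
opening: 0.289
grasp_force: 27.0
```

Call:
{"fn": "play_rows", "kwargs": {"series": [0, 0, 0, 0.01, 0, 0, 0, 0, 0.006, 0, 0, 0, 0, 0, 0]}}

```text
clock: 40.2
ee_pos: [0.6276, 0.2679, 0.1108]
tool_rot: [-3.141, -0.0, 2.039]
ft_force: [0.7, 0.4, -2.7]
opening: 0.294
grasp_force: 27.0
```

Call:
{"fn": "play_rows", "kwargs": {"series": [0, 0, 0, 0.008, 0, 0, 0, 0, 0.006, 0, 0, 0, 0, 0, 0]}}

```text
clock: 40.5
ee_pos: [0.6285, 0.2682, 0.1067]
tool_rot: [3.14, 0.0, 2.04]
ft_force: [-0.3, -0.6, 0.5]
opening: 0.29
grasp_force: 27.3
```

Run:
```python
from h import *
stt(); ang("yel")
for n in("side","scene"):
    f=bot.grab_frame(n); h,s,v=[x.astype(int) for x in cv2.split(cv2.cvtColor(f["color"],cv2.COLOR_BGR2HSV))]
    c=blobs((h>24)&(h<34)&(s>150)&(v>60),60)[0]; x,y,w,hh=cv2.boundingRect(c); b=c.reshape(-1,2); b=b[b[:,1].argmax()]; print(n,b,onplane(f,*b,.006))
```

```text
40.5 [0.6285 0.2682 0.1067] yaw 116.9 q [-0.78  0.72  0.63  1.27 -0.41  1.28  0.31] F [-0.3 -0.6  0.5] op 0.29 g 27.3
side px [345. 315.] (334, 296, 26, 42) [41. 24.] 88
scene px [470. 256.] (459, 236, 27, 42) [25. 40.] 10
axis [-0.054 -0.059  0.997] tilt 4.6
side [347 337] [0.638562   0.28871815 0.006     ]
scene [472 277] [0.6493726  0.27105714 0.006     ]
```

Call:
{"fn": "play_rows", "kwargs": {"series": [0, 0, 0, 0.005, 0, 0, 0, 0, 0, 0, 0.6, 0, 0, 0, 0, 0.6, 0, 0, 0, 0, 0.6, 0, 0, 0, 0, 0.6, 0, 0, -0.03, 0, 0.6, 0, 0, -0.06, 0, 0.6, 0, 0, -0.1, 0]}}

```text
clock: 41.5
ee_pos: [0.6261, 0.2675, 0.178]
tool_rot: [-3.135, -0.001, 2.039]
ft_force: [0.8, 0.2, -0.3]
opening: 0.597
grasp_force: 0.0
```

Call:
{"fn": "play_rows", "kwargs": {"series": [0.6, 0, 0, -0.12, 0, 1, 0, -0.1, -0.12, 0, 1, 0, -0.1, -0.1, 0, 1, 0, -0.1, 0, 0, 1, 0, -0.1, 0, 0, 1, 0, -0.1, 0, 0, 1, 0, 0, 0, 0, 1, 0, 0, 0, 0]}}

```text
clock: 42.3
ee_pos: [0.4605, 0.1831, 0.3026]
tool_rot: [3.139, -0.002, 2.039]
ft_force: [0.5, 0.5, 0.4]
opening: 1.002
grasp_force: 0.0
```

Run:
```python
from h import *
stt()
for n in("side","scene"):
    f=bot.grab_frame(n); h,s,v=[x.astype(int) for x in cv2.split(cv2.cvtColor(f["color"],cv2.COLOR_BGR2HSV))]
    for nm,m in(("yel",(h>24)&(h<34)&(s>150)&(v>60)),):
        for c in blobs(m,60): r=cv2.minAreaRect(c); print(n,nm,cv2.boundingRect(c),np.round(r[1]),round(r[2]))
f=wrist(); h,s,v=[x.astype(int) for x in cv2.split(cv2.cvtColor(f["color"],cv2.COLOR_BGR2HSV))]
for c in blobs((s<45)&(v>90),60): 
    b=cv2.boundingRect(c)
    if b[2]<90 and b[3]<90: print("white .03",rect(f,c,.03),".14",rect(f,c,.137),b)
for c in blobs(((h<5)|(h>175))&(s>150)&(v>50),300): print("red",rect(f,c,.05))
```

```text
42.3 [0.4605 0.1831 0.3026] yaw 116.8 q [-1.01  0.19  0.73  1.51 -0.13  1.49  0.18] F [0.5 0.5 0.4] op 1.002 g 0.0
side yel (337, 298, 25, 42) [24. 41.] 3
scene yel (459, 236, 30, 42) [25. 40.] 14
white .03 (array([ 0.3857, -0.0248,  0.0746,  0.0653]), 45.6) .14 (array([0.3958, 0.0453, 0.056 , 0.0491]), 45.6) (165, 283, 53, 52)
white .03 (array([0.364 , 0.2866, 0.047 , 0.0352]), 28.9) .14 (array([0.3795, 0.2793, 0.0353, 0.0265]), 28.9) (255, 50, 45, 38)
white .03 (array([0.687 , 0.2901, 0.0492, 0.0337]), -24.5) .14 (array([0.6222, 0.2819, 0.037 , 0.0253]), -24.5) (501, 187, 40, 32)
white .03 (array([0.4317, 0.3218, 0.0304, 0.0215]), 26.9) .14 (array([0.4303, 0.3057, 0.0229, 0.0161]), 26.9) (334, 57, 29, 23)
white .03 (array([0.2067, 0.2736, 0.0337, 0.0208]), 7.4) .14 (array([0.2613, 0.2695, 0.0253, 0.0156]), 7.4) (114, 0, 37, 22)
white .03 (array([ 0.3848, -0.3419,  0.0484,  0.0423]), -45.2) .14 (array([ 0.3951, -0.1931,  0.0364,  0.0318]), -45.2) (100, 456, 36, 24)
white .03 (array([0.2658, 0.2823, 0.0235, 0.0173]), 5.3) .14 (array([0.3056, 0.276 , 0.0177, 0.013 ]), 5.3) (178, 14, 25, 25)
white .03 (array([ 0.3811, -0.1313,  0.0233,  0.012 ]), -0.2) .14 (array([ 0.3923, -0.0348,  0.0175,  0.009 ]), -0.2) (153, 366, 17, 9)
red (array([0.3738, 0.2877, 0.1018, 0.0489]), 28.9)
red (array([0.2269, 0.2708, 0.0789, 0.0328]), 15.9)
```

Yellow stands upright in the lane. Now the middle-sized red bottle (cap at (0.432, 0.321)).

Call:
{"fn": "play_rows", "kwargs": {"series": [1, 0, 0, 0.03, -0.097, 1, 0, 0, 0.03, -0.097, 1, 0, 0, 0.03, -0.097, 1, 0, 0, 0.03, -0.097, 1, 0, 0, 0.03, -0.097, 1, 0, 0, 0, -0.097, 1, 0, 0, 0, -0.097, 1, 0, 0, 0, -0.097]}}

```text
clock: 43.25
ee_pos: [0.4621, 0.1836, 0.2411]
tool_rot: [-3.14, 0.0, -3.074]
ft_force: [0.0, 0.1, 0.0]
opening: 1.004
grasp_force: 0.0
```

Call:
{"fn": "play_rows", "kwargs": {"series": [1, 0, 0, 0, -0.097, 1, 0, 0, 0, -0.097, 1, 0, 0, 0, -0.097, 1, 0, 0, 0, -0.006, 1, 0, 0, 0, 0, 1, 0, 0, 0, 0]}}

```text
clock: 43.85
ee_pos: [0.4613, 0.1834, 0.2414]
tool_rot: [-3.141, -0.0, -2.637]
ft_force: [-0.8, -0.2, -0.2]
opening: 0.995
grasp_force: 0.0
```

Run:
```python
from h import *
stt(); go([.4423,.3271,.15],29)
```

```text
43.85 [0.4613 0.1834 0.2414] yaw -151.1 q [-0.84  0.2   0.51  1.62 -0.1   1.35  1.76] F [-0.8 -0.2 -0.2] op 0.995 g 0.0
shift frac [-0.132  0.337  0.228] turn frac -0.001 minrows 3.4
```

Call:
{"fn": "play_rows", "kwargs": {"series": [1, -0.033, 0.084, 0.057, 0, 1, -0.033, 0.084, 0.057, 0, 1, -0.033, 0.084, 0.057, 0, 1, -0.033, 0.085, 0.057, 0, 1, 0, 0, 0.08, 0, 1, 0, 0, 0.06, 0, 1, 0, 0, 0, 0, 1, 0, 0, 0, 0]}}

```text
clock: 44.65
ee_pos: [0.4419, 0.3267, 0.0946]
tool_rot: [-3.141, -0.0, -2.635]
ft_force: [0.1, 1.2, 1.0]
opening: 0.999
grasp_force: 0.0
```

Run:
```python
from h import *
stt()
f=wrist(); h,s,v=[x.astype(int) for x in cv2.split(cv2.cvtColor(f["color"],cv2.COLOR_BGR2HSV))]
for c in blobs((s<45)&(v>80),100):
    r=rect(f,c,.03)
    if abs(r[0][0]-.432)<.05 and abs(r[0][1]-.32)<.05: print("cap?",r,cv2.boundingRect(c))
go([.4423,.3271,-.006],29)
```

```text
44.65 [0.4419 0.3267 0.0946] yaw -151.0 q [-0.98  0.43  0.41  1.7  -0.19  1.06  1.57] F [0.1 1.2 1. ] op 0.999 g 0.0
cap? (array([0.4336, 0.3223, 0.0294, 0.0245]), 29.0) (297, 214, 39, 45)
shift frac [0.001 0.    0.254] turn frac -0.0 minrows 2.0
```

Call:
{"fn": "play_rows", "kwargs": {"series": [1, -0.004, 0, 0.08, 0, 1, 0, 0, 0.08, 0, 1, 0, 0, 0.06, 0, 1, 0, 0, 0.034, 0, 1, 0, 0, 0, 0, 0, 0, 0, 0, 0, 0, 0, 0, 0, 0, 0, 0, 0, 0, 0], "grip_force": 25}}

```text
clock: 45.5
ee_pos: [0.4441, 0.3284, -0.0057]
tool_rot: [3.141, 0.003, -2.634]
ft_force: [-0.9, -0.7, -0.6]
opening: 0.516
grasp_force: 0.0
```

Call:
{"fn": "play_rows", "kwargs": {"series": [0, 0, 0, 0, 0, 0, 0, 0, 0, 0, 0, 0, 0, 0, 0, 0, 0, 0, 0, 0]}}

```text
clock: 45.9
ee_pos: [0.4437, 0.3281, -0.0066]
tool_rot: [3.141, 0.002, -2.634]
ft_force: [0.4, 0.7, 4.0]
opening: 0.29
grasp_force: 24.4
```

Call:
{"fn": "play_rows", "kwargs": {"series": [0, 0, 0, -0.03, 0, 0, 0, 0, -0.04, 0, 0, 0, 0, -0.04, 0, 0, 0, 0, -0.04, 0, 0, 0, 0, -0.04, 0, 0, 0, 0, -0.04, 0, 0, 0, 0, -0.04, 0, 0, 0, 0, -0.04, 0]}}

```text
clock: 46.7
ee_pos: [0.442, 0.3269, 0.117]
tool_rot: [-3.141, -0.002, -2.635]
ft_force: [0.3, 0.0, -2.1]
opening: 0.288
grasp_force: 28.2
```

Call:
{"fn": "play_rows", "kwargs": {"series": [0, 0, 0, -0.04, 0, 0, 0, 0, -0.04, 0, 0, 0, 0, -0.04, 0, 0, 0, 0, -0.04, 0, 0, 0, 0, -0.03, 0, 0, 0, 0, 0, 0, 0, 0, 0, 0, 0]}}

```text
clock: 47.4
ee_pos: [0.4425, 0.3273, 0.1922]
tool_rot: [-3.141, -0.001, -2.634]
ft_force: [-0.0, -0.3, -2.3]
opening: 0.291
grasp_force: 28.1
```

Run:
```python
from h import *
stt(); ang("red")
```

```text
47.4 [0.4425 0.3273 0.1922] yaw -150.9 q [-0.99  0.34  0.44  1.56 -0.15  1.27  1.54] F [-0.  -0.3 -2.3] op 0.291 g 28.1
side px [418. 269.] (413, 238, 25, 25) [21. 25.] 63
scene px [452. 188.] (415, 159, 64, 49) [62. 41.] 37
axis [0.986 0.004 0.168] tilt 80.3
```

Call:
{"fn": "play_rows", "kwargs": {"series": [0, 0, 0, -0.12, 0, 0, 0, 0, 0.12, 0, 0, 0, 0, -0.12, 0, 0, 0, 0, 0.12, 0, 0, 0, 0, 0, 0, 0, 0, 0, 0, 0]}}

```text
clock: 48.1
ee_pos: [0.4427, 0.3278, 0.1925]
tool_rot: [-3.141, -0.001, -2.634]
ft_force: [0.6, 0.4, -0.7]
opening: 0.29
grasp_force: 26.5
```

Run:
```python
from h import *
stt(); ang("red")
```

```text
48.1 [0.4427 0.3278 0.1925] yaw -150.9 q [-1.    0.34  0.44  1.56 -0.15  1.27  1.54] F [ 0.6  0.4 -0.7] op 0.29 g 26.5
side px [418. 269.] (408, 249, 25, 41) [21. 39.] 7
scene px [454. 187.] (431, 169, 48, 40) [46. 39.] 11
axis [0.757 0.59  0.28 ] tilt 73.7
```

Call:
{"fn": "play_rows", "kwargs": {"series": [0, 0, 0, 0, 0.08, 0, 0, 0, 0, 0.096, 0, 0, 0, 0, 0.096, 0, 0, 0, 0, 0.096, 0, 0, 0, 0, 0.096, 0, 0, 0, 0, 0.096, 0, 0, 0, 0, 0.096, 0, 0, 0, 0, 0.096]}}

```text
clock: 49.0
ee_pos: [0.4451, 0.3294, 0.1958]
tool_rot: [3.136, 0.002, 2.516]
ft_force: [0.6, 0.2, -1.8]
opening: 0.291
grasp_force: 26.5
```

Call:
{"fn": "play_rows", "kwargs": {"series": [0, 0, 0, 0, 0.096, 0, 0, 0, 0, 0.096, 0, 0, 0, 0, 0.096, 0, 0, 0, 0, 0.036, 0, 0, 0, 0, 0, 0, 0, 0, 0, 0]}}

```text
clock: 49.6
ee_pos: [0.4442, 0.3288, 0.1945]
tool_rot: [3.138, -0.0, 2.037]
ft_force: [0.2, 0.0, -1.8]
opening: 0.291
grasp_force: 26.5
```

Run:
```python
from h import *
stt(); go([.584,.357,.193],116.6); ang("red")
```

```text
49.6 [0.4442 0.3288 0.1945] yaw 116.7 q [-1.21  0.39  0.75  1.57 -0.27  1.29  0.04] F [ 0.2  0.  -1.8] op 0.291 g 26.5
shift frac [-0.094  0.344  0.004] turn frac 0.001 minrows 2.9
side px [418. 269.] (411, 251, 24, 43) [23. 42.] 0
scene px [453. 188.] (431, 170, 49, 39) [46. 39.] 13
axis [0.744 0.614 0.264] tilt 74.7
```

Call:
{"fn": "play_rows", "kwargs": {"series": [0, -0.01, 0.03, 0, 0, 0, -0.015, 0.055, 0, 0, 0, -0.017, 0.065, 0, 0, 0, -0.017, 0.065, 0, 0, 0, -0.015, 0.06, 0, 0, 0, -0.01, 0.04, 0, 0, 0, -0.01, 0.029, 0, 0, 0, 0, 0, 0, 0]}}

```text
clock: 50.5
ee_pos: [0.5846, 0.3548, 0.1921]
tool_rot: [3.141, 0.002, 2.034]
ft_force: [0.2, -0.6, -2.7]
opening: 0.288
grasp_force: 26.5
```

Call:
{"fn": "play_rows", "kwargs": {"series": [0, 0, 0, 0.05, 0, 0, 0, 0, 0.05, 0, 0, 0, 0, 0.04, 0, 0, 0, 0, 0, 0, 0, 0, 0, 0, 0]}}

```text
clock: 51.0
ee_pos: [0.5822, 0.3559, 0.1371]
tool_rot: [-3.141, -0.0, 2.036]
ft_force: [0.4, -0.7, -2.4]
opening: 0.292
grasp_force: 26.5
```

Run:
```python
from h import *
stt(); ang("red")
```

```text
51.0 [0.5822 0.3559 0.1371] yaw 116.6 q [-0.95  0.71  0.69  1.23 -0.44  1.35  0.18] F [ 0.4 -0.7 -2.4] op 0.292 g 26.5
side px [384. 317.] (377, 298, 25, 44) [24. 43.] 0
scene px [491. 229.] (482, 210, 27, 41) [25. 41.] 13
axis [-0.121 -0.127  0.984] tilt 10.1
```

Call:
{"fn": "play_rows", "kwargs": {"series": [0, 0, 0, 0.03, 0, 0, 0, 0, 0.02, 0, 0, 0, 0, 0.01, 0, 0, 0, 0, 0, 0]}}

```text
clock: 51.5
ee_pos: [0.5822, 0.3555, 0.1117]
tool_rot: [-3.14, -0.0, 2.035]
ft_force: [0.2, -0.8, -2.2]
opening: 0.293
grasp_force: 26.5
```

Call:
{"fn": "play_rows", "kwargs": {"series": [0, 0, 0, 0.008, 0, 0, 0, 0, 0, 0]}}

```text
clock: 51.7
ee_pos: [0.5833, 0.3559, 0.1108]
tool_rot: [3.14, -0.0, 2.035]
ft_force: [-1.0, -1.1, 1.4]
opening: 0.294
grasp_force: 26.9
```

Call:
{"fn": "play_rows", "kwargs": {"series": [0, 0, 0, 0.008, 0, 0, 0, 0, 0, 0]}}

```text
clock: 51.9
ee_pos: [0.5838, 0.3565, 0.1106]
tool_rot: [3.137, -0.001, 2.036]
ft_force: [-3.8, -0.7, 12.7]
opening: 0.291
grasp_force: 27.9
```

Call:
{"fn": "play_rows", "kwargs": {"series": [0, 0, 0, -0.006, 0, 0, 0, 0, 0, 0]}}

```text
clock: 52.1
ee_pos: [0.5834, 0.356, 0.1107]
tool_rot: [3.139, -0.001, 2.035]
ft_force: [-2.0, 0.1, 6.2]
opening: 0.289
grasp_force: 27.3
```

```bash
cat >> h.py <<'E'
def tri(kind):
    D=[]
    for n in("side","scene"):
        f=bot.grab_frame(n); h,s,v=[x.astype(int) for x in cv2.split(cv2.cvtColor(f["color"],cv2.COLOR_BGR2HSV))]
        m=(h>24)&(h<34)&(s>150)&(v>60) if kind=="yel" else ((h<5)|(h>175))&(s>150)&(v>50)
        tgt=proj(f,[.584,.357,.06] if kind=="red" else [.629,.268,.06])[0]
        c=min(blobs(m,60),key=lambda c:np.linalg.norm(c.reshape(-1,2).mean(0)-tgt)); M=np.zeros(s.shape,np.uint8); cv2.fillPoly(M,[c],1)
        y0,y1=c[:,0,1].min(),c[:,0,1].max(); out=[]
        for y in(y0+.35*(y1-y0),y0+.65*(y1-y0)):
            xs=np.where(M[int(y)])[0]; out.append(((xs.min()+xs.max())/2,int(y)))
        (xa,ya),(xb,yb)=out; o,d1=ray(f,xa,ya); _,d2=ray(f,xb,yb); k=np.cross(d1,d2); D.append((o,k/np.linalg.norm(k)))
    d=np.cross(D[0][1],D[1][1]); d/=d[2]
    A=np.array([D[0][1][:2],D[1][1][:2]]); P={z:np.linalg.solve(A,[D[i][1]@D[i][0]-D[i][1][2]*z for i in(0,1)]) for z in(.006,.09)}
    L=np.array([.448,-.894]);Nn=np.array([.894,.448])
    for z,p in P.items(): q=p-[.6067,.3126]; print(kind,"z",z,p.round(4),"along",round(q@L,4),"lat",round(q@Nn,4))
E
python3 - <<'E'
from h import *
stt(); tri("red"); tri("yel")
E
```

```text
52.1 [0.5834 0.356  0.1107] yaw 116.6 q [-0.95  0.73  0.68  1.27 -0.45  1.29  0.19] F [-2.   0.1  6.2] op 0.289 g 27.3
red z 0.006 [0.607  0.3879] along -0.0672 lat 0.034
red z 0.09 [0.5823 0.3651] along -0.0579 lat 0.0017
yel z 0.006 [0.6291 0.274 ] along 0.0446 lat 0.0027
yel z 0.09 [0.6294 0.279 ] along 0.0402 lat 0.0052
```

```bash
sed -i 's/(s>150)&(v>50)$/(s>130)\&(v>22)/' h.py; grep -n 'v>22' h.py | head
python3 - <<'E'
from h import *
tri("red"); ang("red")
for n in("side","scene"):
    f=bot.grab_frame(n); h,s,v=[x.astype(int) for x in cv2.split(cv2.cvtColor(f["color"],cv2.COLOR_BGR2HSV))]
    m=((h<5)|(h>175))&(s>130)&(v>22); t=proj(f,[.584,.357,.06])[0].astype(int)
    print(n,t)
    for y in range(t[1]-24,t[1]+30,5):
        xs=np.where(m[y,t[0]-30:t[0]+30])[0]+t[0]-30; print(y,(xs.min(),xs.max()) if len(xs) else None,end="; ")
    print([ (round(z,3),proj(f,[.584,.357,z])[0].round(1)) for z in(.006,.1)])
E
```

```text
71:        m=(h>24)&(h<34)&(s>150)&(v>60) if kind=="yel" else ((h<5)|(h>175))&(s>130)&(v>22)
82:        m=(h>24)&(h<34)&(s>150)&(v>60) if kind=="yel" else ((h<5)|(h>175))&(s>130)&(v>22)
red z 0.006 [0.607  0.3879] along -0.0672 lat 0.034
red z 0.09 [0.5823 0.3651] along -0.0579 lat 0.0017
side px [384. 325.] (376, 307, 26, 43) [42. 25.] 87
scene px [488. 238.] (484, 219, 23, 41) [22. 40.] 4
axis [-0.066 -0.132  0.989] tilt 8.5
side [383 325]
301 None; 306 None; 311 (np.int64(380), np.int64(399)); 316 (np.int64(377), np.int64(399)); 321 (np.int64(376), np.int64(398)); 326 (np.int64(377), np.int64(396)); 331 (np.int64(377), np.int64(395)); 336 (np.int64(377), np.int64(401)); 341 (np.int64(377), np.int64(399)); 346 (np.int64(378), np.int64(397)); 351 None; [(0.006, array([382.4, 342.2])), (0.1, array([384.5, 313.2]))]
scene [488 238]
214 None; 219 (np.int64(488), np.int64(488)); 224 (np.int64(484), np.int64(505)); 229 (np.int64(486), np.int64(505)); 234 (np.int64(485), np.int64(504)); 239 (np.int64(493), np.int64(502)); 244 (np.int64(494), np.int64(501)); 249 (np.int64(492), np.int64(500)); 254 (np.int64(488), np.int64(497)); 259 (np.int64(489), np.int64(492)); 264 None; [(0.006, array([484.4, 256. ])), (0.1, array([492.1, 225.3]))]
```

```bash
sed -i 's/cv2.fillPoly(M,\[c\],1)/cv2.fillPoly(M,[cv2.convexHull(c)],1)/; s/y0+.35\*(y1-y0),y0+.65/y0+.3*(y1-y0),y0+.7/' h.py
python3 - <<'E'
from h import *
tri("red"); tri("yel")
f=wrist(); h,s,v=[x.astype(int) for x in cv2.split(cv2.cvtColor(f["color"],cv2.COLOR_BGR2HSV))]
for c in blobs(((h<5)|(h>175))&(s>130)&(v>22),200):
    c=cv2.convexHull(c); print("wrist red top z.098",rect(f,c,.1),"floor",rect(f,c,.006),cv2.boundingRect(c))
print(proj(f,[.5834,.356,.006]),proj(f,[.5834,.356,.1]))
E
```

```text
red z 0.006 [0.5848 0.3831] along -0.0729 lat 0.012
red z 0.09 [0.5841 0.3695] along -0.061 lat 0.0052
yel z 0.006 [0.6279 0.2797] along 0.0389 lat 0.0042
yel z 0.09 [0.6268 0.2785] along 0.0395 lat 0.0026
wrist red top z.098 (array([0.5737, 0.3789, 0.0595, 0.0479]), -64.8) floor (array([0.5879, 0.3509, 0.0926, 0.0746]), -64.8) (268, 183, 99, 118)
[[314.38269531 236.07867603]] [[313.56533059 290.51883319]]
```

Red bottle's base is on the lane floor with ~8° lean along the lane; straighten and release.

Call:
{"fn": "play_rows", "kwargs": {"series": [0, 0.012, 0, 0, 0, 0, 0.013, 0, 0.003, 0, 0, 0, 0, 0, 0]}}

```text
clock: 53.15
ee_pos: [0.5788, 0.3659, 0.1092]
tool_rot: [3.139, -0.001, 2.036]
ft_force: [-1.9, 0.1, 6.0]
opening: 0.291
grasp_force: 27.6
```

Run:
```python
from h import *
stt(); tri("red")
```

```text
53.15 [0.5788 0.3659 0.1092] yaw 116.7 q [-0.96  0.73  0.68  1.27 -0.45  1.29  0.17] F [-1.9  0.1  6. ] op 0.291 g 27.6
red z 0.006 [0.5866 0.3829] along -0.0719 lat 0.0135
red z 0.09 [0.5811 0.3733] along -0.0657 lat 0.0043
```

Call:
{"fn": "play_rows", "kwargs": {"series": [0, 0.008, 0, 0.004, 0, 0, 0, 0, 0, 0, 0.6, 0, 0, 0, 0, 0.6, 0, 0, 0, 0, 0.6, 0, 0, 0, 0, 0.6, 0, 0, -0.03, 0, 0.6, 0, 0, -0.06, 0, 0.6, 0, 0, -0.1, 0]}}

```text
clock: 54.05
ee_pos: [0.5751, 0.3667, 0.1802]
tool_rot: [-3.136, 0.0, 2.034]
ft_force: [0.0, 1.4, -0.0]
opening: 0.599
grasp_force: 0.0
```

Call:
{"fn": "play_rows", "kwargs": {"series": [0.6, 0, 0, -0.12, 0, 1, 0, -0.1, -0.12, 0, 1, 0, -0.1, -0.1, 0, 1, 0, -0.1, 0, 0, 1, 0, -0.1, 0, 0, 1, 0, -0.1, 0, 0, 1, 0, 0, 0, 0, 1, 0, 0, 0, 0]}}

```text
clock: 54.85
ee_pos: [0.4091, 0.2836, 0.3047]
tool_rot: [3.14, -0.002, 2.035]
ft_force: [0.7, 0.9, -0.4]
opening: 1.001
grasp_force: 0.0
```

Run:
```python
from h import *
stt(); tri("red"); tri("yel")
for n in("side","scene"):
    f=bot.grab_frame(n); h,s,v=[x.astype(int) for x in cv2.split(cv2.cvtColor(f["color"],cv2.COLOR_BGR2HSV))]
    for nm,m in(("red",((h<5)|(h>175))&(s>130)&(v>22)),("yel",(h>24)&(h<34)&(s>150)&(v>60)),("grn",(h>60)&(h<85)&(s>80)&(v>40))):
        print(n,nm,[cv2.boundingRect(c) for c in blobs(m,100)])
f=wrist()
k=cv2.cvtColor(f["color"],cv2.COLOR_BGR2HSV)[...,2]<60
for c in blobs(k,300):
    r=rect(f,c,.032)
    if cv2.contourArea(c)<20000 and r[0][2]<.13: print("dark",r)
g=bot.grab_frame("side"); k=cv2.cvtColor(g["color"],cv2.COLOR_BGR2HSV)[...,2]<60
for c in blobs(k,100):
    r=rect(g,c,.032)
    if .07<r[0][2]<.15 and r[0][1]<0: print("side slate",r)
```

```text
54.85 [0.4091 0.2836 0.3047] yaw 116.6 q [-1.28  0.2   0.78  1.5  -0.14  1.5  -0.03] F [ 0.7  0.9 -0.4] op 1.001 g 0.0
red z 0.006 [0.5864 0.381 ] along -0.0702 lat 0.0125
red z 0.09 [0.5796 0.3753] along -0.0682 lat 0.0039
yel z 0.006 [0.627  0.2796] along 0.0386 lat 0.0033
yel z 0.09 [0.625  0.2803] along 0.0371 lat 0.0019
side red [(488, 279, 33, 52), (378, 309, 26, 43), (447, 252, 23, 23)]
side yel [(337, 298, 25, 42)]
side grn [(423, 321, 27, 44), (189, 149, 19, 42)]
scene red [(431, 175, 49, 33), (484, 219, 24, 41), (382, 186, 20, 20)]
scene yel [(459, 235, 30, 43)]
scene grn [(60, 276, 48, 68), (503, 204, 21, 39)]
dark (array([0.5478, 0.4486, 0.1265, 0.0561]), -25.9)
dark (array([0.281 , 0.431 , 0.1236, 0.0187]), 26.6)
dark (array([0.5709, 0.5066, 0.0618, 0.033 ]), 42.5)
dark (array([0.5609, 0.3714, 0.0398, 0.0349]), 15.4)
dark (array([0.7737, 0.4197, 0.0414, 0.0386]), 13.1)
side slate (array([ 0.6285, -0.0538,  0.1044,  0.0347]), -32.8)
side slate (array([ 0.5581, -0.2104,  0.1046,  0.0378]), -31.1)
side slate (array([ 0.4957, -0.3359,  0.1018,  0.0316]), -31.3)
```

Run:
```python
from h import *
R={}
for n in("side","scene"):
    f=bot.grab_frame(n); h,s,v=[x.astype(int) for x in cv2.split(cv2.cvtColor(f["color"],cv2.COLOR_BGR2HSV))]
    for k,p in(("red",[.583,.377,.121]),("yel",[.627,.279,.121])):
        t=proj(f,p)[0].astype(int); m=np.zeros(s.shape,bool); sl=np.s_[t[1]-14:t[1]+10,t[0]-14:t[0]+14]; m[sl]=((s<50)&(v>120))[sl]
        c=max(blobs(m,15),key=cv2.contourArea); x,y,w,hh=cv2.boundingRect(c); R.setdefault(k,[]).append((f,x+w/2,y)); print(n,k,(x,y,w,hh))
for k,((f,a,b),(g,c,d)) in R.items():
    o1,d1=ray(f,a,b);o2,d2=ray(g,c,d); S=np.linalg.lstsq(np.c_[d1,-d2],o2-o1,rcond=None)[0]
    P=(o1+d1*S[0]+o2+d2*S[1])/2; q=P[:2]-[.6067,.3126]; print(k,"cap top",P.round(4),"gap",np.linalg.norm(o1+d1*S[0]-o2-d2*S[1]).round(4),"along",round(q@[.448,-.894],4),"lat",round(q@[.894,.448],4))
```

```text
side red (388, 299, 11, 16)
side yel (345, 288, 11, 15)
scene red (492, 208, 13, 14)
scene yel (472, 223, 20, 19)
red cap top [0.5741 0.3712 0.1445] gap 0.0053 along -0.067 lat -0.0029
yel cap top [0.627  0.2816 0.1482] gap 0.0051 along 0.0368 lat 0.0042
```

Call:
{"fn": "play_rows", "kwargs": {"series": [1, 0, 0.1, -0.03, 0, 1, 0, 0.1, -0.03, 0, 1, -0.1, 0.1, 0, 0, 1, -0.1, 0.08, 0, 0, 1, 0, 0, 0, 0, 1, 0, 0, 0, 0]}}

```text
clock: 55.95
ee_pos: [0.5752, 0.2803, 0.3263]
tool_rot: [-3.14, 0.002, 2.03]
ft_force: [-0.6, 1.0, 0.4]
opening: 1.0
grasp_force: 0.0
```

Run:
```python
from h import *
stt(); f=wrist(); cv2.imwrite("pics/z.png",f["color"]); h,s,v=[x.astype(int) for x in cv2.split(cv2.cvtColor(f["color"],cv2.COLOR_BGR2HSV))]
C=np.linalg.inv(cv2.Rodrigues(f["rvec"])[0])@(-f["tvec"]); print("cam",C.round(3))
for k,m,b in(("red",((h<5)|(h>175))&(s>110)&(v>18),[.583,.377]),("yel",(h>22)&(h<36)&(s>120)&(v>40),[.627,.279])):
    for c in blobs(m,200)[:2]:
        hl=cv2.convexHull(c); ap=cv2.approxPolyDP(hl,3,True).reshape(-1,2)
        print(k,cv2.boundingRect(c)); 
        for u,w in ap: print("  ",(u,w),"floor",onplane(f,u,w,.006)[:2].round(3),"z.092+6",onplane(f,u,w,.098)[:2].round(3))
    for z in(.006,.098,.14): print(k,z,proj(f,[*b,z])[0].round())
for c in blobs((s<50)&(v>110),60):
    b=cv2.boundingRect(c)
    if b[2]<100: print("white",rect(f,c,.14),b)
```

```text
55.95 [0.5752 0.2803 0.3263] yaw 116.3 q [-0.88  0.56  0.78  1.   -0.39  1.71  0.22] F [-0.6  1.   0.4] op 1.0 g 0.0
cam [0.541 0.354 0.485]
red (332, 95, 51, 51)
   (np.int32(336), np.int32(96)) floor [0.547 0.391] z.092+6 [0.546 0.384]
   (np.int32(381), np.int32(97)) floor [0.597 0.414] z.092+6 [0.586 0.403]
   (np.int32(378), np.int32(144)) floor [0.621 0.364] z.092+6 [0.606 0.362]
   (np.int32(333), np.int32(142)) floor [0.569 0.341] z.092+6 [0.563 0.344]
   (np.int32(332), np.int32(104)) floor [0.547 0.38 ] z.092+6 [0.546 0.375]
red (0, 26, 74, 53)
   (np.int32(0), np.int32(26)) floor [0.165 0.285] z.092+6 [0.237 0.299]
   (np.int32(68), np.int32(50)) floor [0.242 0.296] z.092+6 [0.299 0.307]
   (np.int32(73), np.int32(57)) floor [0.249 0.291] z.092+6 [0.305 0.303]
   (np.int32(70), np.int32(76)) floor [0.251 0.269] z.092+6 [0.307 0.285]
   (np.int32(43), np.int32(75)) floor [0.222 0.256] z.092+6 [0.283 0.275]
   (np.int32(0), np.int32(60)) floor [0.172 0.249] z.092+6 [0.243 0.269]
red 0.006 [356. 120.]
red 0.098 [366. 120.]
red 0.14 [371. 120.]
yel (333, 187, 48, 56)
   (np.in
[... 316 characters left out ...]
.int32(240)) floor [0.631 0.226] z.092+6 [0.613 0.251]
yel 0.006 [351. 205.]
yel 0.098 [358. 223.]
yel 0.14 [362. 235.]
white (array([0.5952, 0.3113, 0.3138, 0.078 ]), -63.5) (306, 0, 96, 336)
white (array([0.4222, 0.0633, 0.0517, 0.0514]), 26.4) (75, 304, 49, 43)
white (array([0.2856, 0.2934, 0.0267, 0.019 ]), 8.3) (0, 32, 33, 34)
white (array([0.5766, 0.3721, 0.0248, 0.0242]), -62.1) (349, 107, 28, 30)
white (array([0.3333, 0.3014, 0.0186, 0.0132]), 4.8) (63, 58, 24, 21)
white (array([0.9465, 0.1005, 0.0332, 0.0219]), 9.2) (506, 457, 29, 15)
white (array([ 0.507 , -0.1138,  0.0293,  0.0139]), -32.6) (116, 455, 16, 19)
white (array([1.0069, 0.2258, 0.0185, 0.0163]), 51.6) (617, 406, 18, 12)
```

```bash
python3 -c "
from station import bot
print(bot.finish_job())"
```

```text
the job is handed in; nothing more can be done
None
```

The job is handed in at about 56 s: all three boards measured slate face up and inside the slab's edges. Both the yellow bottle and the middle-sized red one measured upright in the lane between oil and vinegar. The hand-in call returned no verdict, and I did not re-check the vinegar bottle or the soap at the end.

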